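Hang the key fobs from the lidded tray on the key post

ROBOT

A 6-joint arm with a two-finger parallel gripper is mounted at the origin on the work surface. World frame = base frame: x ahead of the robot, y to its left, z up, the work surface at z = 0. Lengths are in mm, angles in rad, forces in N, time in s.
With the tool pointing down it reaches from about 400 to 925 mm from the base axis. Payload 12.5 kg.
Tool frame: the origin (TCP) lies midway between the tips of the shut fingers; the grasp point (between the pads) lies 19 mm behind it; z points along the fingers, y is the line along which they close (so a half turn about z gives the same grasp; the last joint's range is limited). The gripper opens to 95 mm and grips with 3 to 60 N. Pads are 20 mm wide; open, the fingers measure 119 mm over their backs; the gripper's body (75 mm by 180 mm) begins 59 mm behind the grasp point.
Start: joints at [0.995, 0.491, 1.559, -0, 1.092, -0.106], TCP at [282.932, 557.316, 177.961] pointing down, gripper open.
Joint ranges: [-3.1, 3.1], [-0.84, 2.19], [0.05, 2.79], [-1.13, 4.28], [0.06, 2.93], [-2.69, 2.69]. Speed limits (rad/s): [2.22, 2.22, 2.79, 3.14, 3.14, 3.14].

INTERFACE

Orientations are given as [roll, pitch, yaw] about the fixed x, y, z axes, in that order (R = Rz(yaw) Ry(pitch) Rx(roll)).
In Python, from cell import state, read_camera, camera_info, env gives the robot as it stands.
- The arm moves only by the tool move_arm, never from a script. Its argument "commands" is a list of rows, each a list of 3 entries, a list of its own where there are three numbers: the shift along the world's x, y, z in cm, then the turn, a rotation vector about the world's x, y, z in degrees, then the opening, from 0 (shut) to 1 (fully open). A call has 1 to 10 rows; each row shifts and turns the commanded pose from where the row before left it; what a row does not reach is not made up. A row lasts 1/10 s, in which the tool goes at most 50 mm and 8.59 degrees, less where a joint would pass 70% of its speed; a pose out of reach is approached as far as the arm can. A call with a gripper value outside its range is refused whole. The fingers move at their own pace and stop on an object; the grip force is fixed at half the most. Time passes only in rows, so rows that do not move let the fingers close. It gives the time, the measured TCP pose, the force, the opening and the grip force at its end, in the units of the state.
- state(): the state, without advancing time (a new reading comes with each control period).
- read_camera(name): name is "side" or "top" or "wrist"; returns the picture (400x640x3 uint8, blue, green, red); there is no depth.
- camera_info(name): a dict with "K" (3x3 intrinsics, pixels), "cam_to_world" (4x4, takes a point from camera to world coordinates). Camera axes: x right, y down, z forward; pixel columns grow to the right and rows downward; lengths in mm; the calibration is good to about 2 mm. A picture is of the moment at which its call begins: read the wrist's pose just before it. camera_info takes no time and is no camera call; for the wrist camera it gives the pose at the moment of the call.
- env.job_done(): hands the job in; it is judged then, once.
The state is a dict: "t": time; "joints": joint angles; "qvel": joint speeds; "tau": joint torques, N m; "eef_pos": TCP position; "tcp_rot": TCP orientation; "ft_force": force on the tool from outside, world axes, zero at the start; "moment": the same for the moment, N m; "opening": opening from 0.0 (shut) to 1.0 (fully open); "grip_force": force on a finger pad.
Only numpy, scipy, OpenCV 4.12 (cv2) and the standard library are available. Lean on these libraries where they do the work, as an engineer would, in place of code of your own. Each camera call takes 0.05 s, during which the arm holds its last target. There are 200 camera calls.

TASK

Tip the bamboo tray's lid up by the grip at its front edge, with its back edge still resting on the rim, then lift it off and lay it flat on the rubber mat and let go of it. Slide every open-ring key fob from the tray sideways, gap first, onto the rod of the key post, under its cap, so that they lie stacked on its foot; then put the lid back, fully seated on the tray. Leave the jar, the key cover, the bike lock key and the shoehorn where they are.

Things in the scene. Friction and masses are not known exactly. Their poses are not given: they have to be found in the camera images.
- tray: fixed bamboo tray box, 140 (own x) x 280 (own y) x 40 high, walls and floor 6 thick. Origin: centre of its underside; own -x side is the front. Floor has four bays along own y (centres -81, -27, 27, 81) parted by ribs 3 thick, 7 high at y = -108, -54, 0, 54, 108, only in the back part (own x 11 to 61); the front part is clear. Lid on at the start.
- lid: loose bamboo lid, plate 146 (x) x 286 (y) x 6, 0.2 kg. Origin: centre of the plate's underside. A plug 120 x 260, 5 deep, under it fits the tray's mouth with 4 to spare each side. Seated, the origin is over the tray's centre, 40 above its underside, axes alike. Grip: upright fin 10 thick (x), 50 long (y), z = 6 to 30, centred at own x = -55, y = 0. Lying flat it stands on its plug.
- lid_back (a point): middle of the lid's back lower edge, on the lid at own x = 73, z = 0: the edge that stays on the rim while the lid is tipped up
- mat: rubber mat, fixed, 190 (own x) x 320 (own y) x 3 thick, on the other side of the post from the tray. Origin: centre of its underside (top at 3).
- post: key post, fixed: round foot dia 72 and 10 high, upright steel rod dia 10 from z = 10 to z = 66, flat round cap dia 40 from z = 66 to z = 74 (too big for a fob's hole). Origin: centre of the foot's underside, on the rod's axis. The first fob lies on the foot (underside at z = 10), each further one 10 higher.
- fob1: flat black hard-plastic key fob, one of up to four alike, lying in the closed tray, ring to the tray's +x; None if absent. C ring: outer dia 48, hole 30, gap about 19 wide; straight handle opposite the gap. 104 long, 10 thick, 60 g (mostly in the ring), same upside down. Origin: hole centre, underside. Own +x points out of the gap; handle along own -x, 18 to 80 from the origin, 16 wide.
- fob2: flat black hard-plastic key fob, one of up to four alike, lying in the closed tray, ring to the tray's +x; None if absent. C ring: outer dia 48, hole 30, gap about 19 wide; straight handle opposite the gap. 104 long, 10 thick, 60 g (mostly in the ring), same upside down. Origin: hole centre, underside. Own +x points out of the gap; handle along own -x, 18 to 80 from the origin, 16 wide.
- fob3: flat black hard-plastic key fob, one of up to four alike, lying in the closed tray, ring to the tray's +x; None if absent. C ring: outer dia 48, hole 30, gap about 19 wide; straight handle opposite the gap. 104 long, 10 thick, 60 g (mostly in the ring), same upside down. Origin: hole centre, underside. Own +x points out of the gap; handle along own -x, 18 to 80 from the origin, 16 wide.
- fob4: flat black hard-plastic key fob, one of up to four alike, lying in the closed tray, ring to the tray's +x; None if absent. C ring: outer dia 48, hole 30, gap about 19 wide; straight handle opposite the gap. 104 long, 10 thick, 60 g (mostly in the ring), same upside down. Origin: hole centre, underside. Own +x points out of the gap; handle along own -x, 18 to 80 from the origin, 16 wide.
- jar: bystander: glass jar with a twist cap, dia 60, 85 high, standing; origin centre of its underside
- cover: bystander: green hard silicone key cover, 75 x 34 x 12; origin centre of its underside
- bikekey: bystander: chrome bike lock key, about 75 long, 4 thick; origin under its middle
- shoehorn: bystander: black plastic shoehorn lying flat, 240 long, 40 wide, 6 thick; origin under its middle, long along own x
Not all that is in view belongs to the job. Several things look just like the post: the one meant starts farthest from the robot's base.

How it is judged:
By the outcome, as a careful person would: the job done as asked, in the order asked, and still so for the second after the job is handed in, with the robot touching nothing.
Of fob1, fob2, fob3, fob4 only 2 to 4 are there at a start; the rules pass over those that are not, and their reading is None.
At some moment in a run one of fob1, fob2, fob3, fob4 may be knocked a few centimetres aside while the robot is not near it.
Once in a run the grip may slacken for a moment while it holds something.
It also fails if it takes over 210 s, if anything falls off the work surface, if the arm or the gripper's body presses on something with over 40 N, if the wrist force passes 120 N, or if a joint passes its speed limit or range.

## Working session

There is one attempt and no reset: what is moved stays moved. The work goes in short steps, Python scripts to look and compute and a tool call to move; the robot and the scene stay as the last step left them, time stands still between calls to the robot, and variables do not carry over. Pictures are saved under pics/ and viewed, at most 14 in all, crops included, and the job is handed in when it is done.

Besides the shell and the picture viewer there is one more tool, called after ">>>" as name([rows], argument=value, ...), one row to a line, values as JSON. move_arm: Moves the arm, as the interface text tells. Its arguments: {"type":"object","properties":{"commands":{"type":"array"}},"required":["commands"]}

```bash
ls; mkdir -p pics
python3 - <<'E'
from cell import *
import cv2
print(state())
for n in("top","side"):
    cv2.imwrite(f"pics/{n}0.png",read_camera(n)); c=camera_info(n); print(n,c["K"],c["cam_to_world"])
E
```

```text
pics
{'t': 0.0, 'joints': array([ 9.95389749e-01,  4.91550075e-01,  1.55947861e+00, -3.09853358e-05,
        1.09170718e+00, -1.05606312e-01]), 'qvel': array([ 9.10524149e-04, -1.48400664e-03,  2.81529040e-04,  4.62819106e-04,
        8.14837758e-05,  1.19571296e-03]), 'tau': array([ 1.66871414e-03, -6.12638140e+01, -2.58187670e+01,  6.93396851e-02,
        4.81169473e-02, -1.24829376e-04]), 'eef_pos': array([282.76753439, 557.03548644, 177.35762749]), 'tcp_rot': array([-3.14045291e+00, -9.31787878e-05,  2.67180663e+00]), 'ft_force': array([-0.42614265, -0.1268102 , -0.24436278]), 'moment': array([-0.02819042, -0.00033861, -0.00112229]), 'grip_force': 0.0, 'opening': 1.0003458946808306}
top [[415.6906403    0.         324.85298165]
 [  0.         415.6906403  197.63827853]
 [  0.           0.           1.        ]] [[ 2.47154265e-02 -9.90911928e-01  1.32222158e-01  4.23658741e+02]
 [-9.99407668e-01 -2.13229971e-02  2.70119218e-02 -1.18107588e+02]
 [-2.39470629e-02 -1.32811450e-01 -9.90851985e-01  1.06223613e+03]
 [ 0.00000000e+00  0.00000000e+00  0.00000000e+00  1.00000000e+00]]
side [[381.95175461   0.         318.73995148]
 [  0.         381.95175461 197.98927732]
 [  0.           0.           1.        ]] [[ 7.00787892e-01 -4.79241180e-01  5.28416713e-01  4.63718735e+01]
 [-7.13367598e-01 -4.72586093e-01  5.17464061e-01 -6.36925710e+02]
 [ 1.73230247e-03 -7.39587910e-01 -6.73057741e-01  7.49372249e+02]
 [ 0.00000000e+00  0.00000000e+00  0.00000000e+00  1.00000000e+00]]
```

View pics/top0.png

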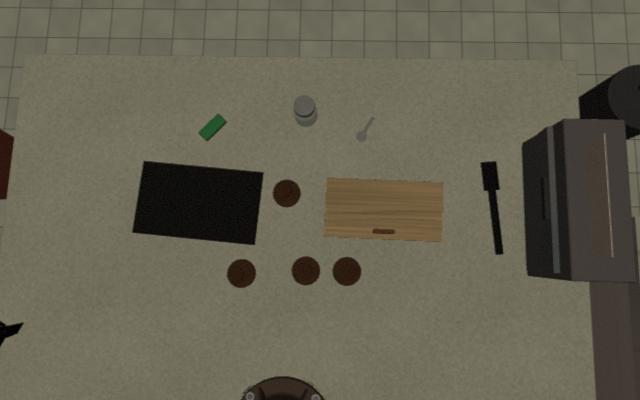

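View pics/side0.png

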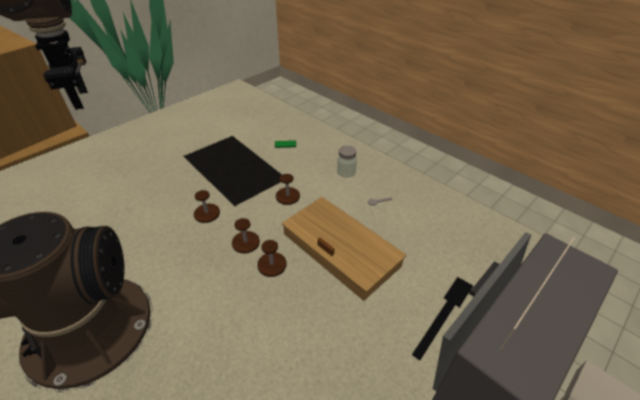

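The top view shows four post-like things at (286,193), (241,273), (306,270) and (347,271). The base is near (283,400), so the one farthest from it is (286,193), between the mat (199,203) and the tray (384,210). The lid's grip is at (384,231) on the robot side. I'll measure it and check it in a close crop.

```bash
cat > h.py <<'E'
import numpy as np, cv2
from cell import *
def pw(info,uv,z):
    "pixels -> world points on plane z"
    K,T=info["K"],info["cam_to_world"]
    uv=np.atleast_2d(np.array(uv,float)); d=np.c_[uv,np.ones(len(uv))]@np.linalg.inv(K).T@T[:3,:3].T
    o=T[:3,3]; s=(z-o[2])/d[:,2]
    return o+d*s[:,None]
def wp(info,P):
    K,T=info["K"],info["cam_to_world"]
    c=(np.atleast_2d(P)-T[:3,3])@T[:3,:3]; q=c@K.T
    return q[:,:2]/q[:,2:]
def snap(n):
    i=camera_info(n); return i,read_camera(n)
E
python3 - <<'E'
from h import *
np.set_printoptions(precision=1,suppress=True)
i=camera_info("top"); im=cv2.imread("pics/top0.png")
hsv=cv2.cvtColor(im,cv2.COLOR_BGR2HSV)
# lid: bamboo
m=cv2.inRange(hsv,(8,70,90),(25,255,255)); 
print("bbox count",m.sum()/255)
cs=max(cv2.findContours(m,0,1)[0],key=cv2.contourArea); r=cv2.minAreaRect(cs); print("lid rect",r); b=cv2.boxPoints(r); W=pw(i,b,46); print(W,np.linalg.norm(W[1]-W[0]),np.linalg.norm(W[2]-W[1]),W.mean(0))
for n,c in dict(A=(286,193),B=(241,273),C=(306,270),D=(347,271)).items():
    w=pw(i,c,0)[0]; print(n,w,np.hypot(*w[:2]))
g=cv2.inRange(im,(0,0,0),(40,40,40))
cs=[c for c in cv2.findContours(g,0,1)[0] if cv2.pointPolygonTest(c,(199,203),False)>0][0]
b=cv2.boxPoints(cv2.minAreaRect(cs));W=pw(i,b,3);print("mat",W,W.mean(0),np.linalg.norm(W[1]-W[0]),np.linalg.norm(W[2]-W[1]))
print("grip",pw(i,(384,231),70))
print("wrist",camera_info("wrist"))
cv2.imwrite("pics/c1.png",cv2.resize(im[150:260,230:460],None,fx=3.4,fy=3.4,interpolation=2))
E
```

```text
bbox count 6900.0
lid rect ((383.7010498046875, 209.17501831054688), (118.39725494384766, 59.73982620239258), 2.38594388961792)
[[ 463.5  -89.    46. ]
 [ 611.4  -91.5   46. ]
 [ 604.9 -383.1   46. ]
 [ 458.5 -375.2   46. ]] 147.84343916115176 291.71461940358057 [ 534.6 -234.7   46. ]
A [575.4  11.7   0. ] 575.4724421505865
B [368.5 118.2   0. ] 387.04772534434125
C [380.2 -46.1   0. ] 383.03809352059216
D [ 380.4 -149.5    0. ] 408.7357449251158
mat [[465.5 403.1   3. ]
 [654.5 400.    3. ]
 [627.6  74.7   3. ]
 [441.4  85.1   3. ]] [547.3 240.7   3. ] 188.94766468584842 326.38953691297473
grip [[ 479.2 -233.5   70. ]]
wrist {'K': array([[321.7,   0. , 321.6],
       [  0. , 321.7, 200.4],
       [  0. ,   0. ,   1. ]]), 'cam_to_world': array([[  0.5,   0.9,   0.2, 222.2],
       [  0.9,  -0.4,  -0.1, 588.6],
       [ -0. ,   0.2,  -1. , 385.1],
       [  0. ,   0. ,   0. ,   1. ]])}
```

View pics/c1.png

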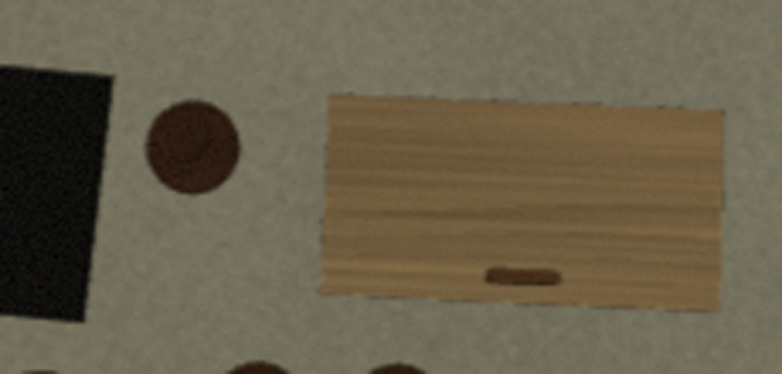

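Measured lid size is 148x292 (nominal 146x286) and the mat is 189x326 (nominal 190x320), so both agree. Post A is 575 mm from the base and the next one is 409 mm, so A is the one meant. I'll move toward it to look with the wrist camera.

>>> move_arm([
  [[5, -4, 1], [0, 0, -8], 1],
  [[5, -4, 1], [0, 0, -8], 1],
  [[5, -4, 1], [0, 0, -8], 1],
  [[5, -4, 0], [0, 0, -8], 1],
  [[0, -5, 0], [0, 0, -8], 1],
  [[0, -5, 0], [0, 0, -8], 1],
  [[0, -5, 0], [0, 0, -8], 1],
  [[0, -5, 0], [0, 0, -8.5], 1],
  [[0, -5, 0], [0, 0, 0], 1],
  [[0, -5, 0], [0, 0, 0], 1],
])

```text
t: 1.1
eef_pos: [437.2, 131.7, 201.0]
tcp_rot: [3.142, 0.0, 1.546]
ft_force: [0.7, -0.2, 0.4]
opening: 0.998
grip_force: 0.0
```

>>> move_arm([
  [[0, -5, 0], [0, 0, 0], 1],
  [[0, -5, 0], [0, 0, 0], 1],
  [[0, -5, 0], [0, 0, 0], 1],
  [[0, 0, 0], [0, 0, 0], 1],
  [[0, 0, 0], [0, 0, 0], 1],
  [[0, 0, 0], [0, 0, 0], 1],
])

```text
t: 1.7
eef_pos: [437.6, -15.7, 201.0]
tcp_rot: [-3.141, -0.0, 1.547]
ft_force: [0.4, -0.4, -0.1]
opening: 0.998
grip_force: 0.0
```

```bash
cat >> h.py <<'E'
def darkred(im):
    h=cv2.cvtColor(im,cv2.COLOR_BGR2HSV); return cv2.inRange(h,(0,80,15),(14,255,110))
E
python3 - <<'E'
from h import *
import pickle
i,im=snap("wrist"); cv2.imwrite("pics/w1.png",im); pickle.dump(i,open("w1.pkl","wb"))
s=state();print(s["eef_pos"],s["tcp_rot"],s["joints"],i["cam_to_world"].round(2).tolist())
print(wp(i,[[573,12,74],[573,12,0],[463,-89,46],[611,-91,46],[480,-233,70]]))
E
```

```text
[437.62404228 -15.39310023 201.02286909] [-3.14140166e+00 -1.79265489e-04  1.54764169e+00] [-1.86330464e-01  1.95492627e-01  1.95982362e+00  1.74867312e-04
  9.86493992e-01 -1.63272322e-01] [[1.0, -0.02, -0.01, 439.91], [-0.02, -0.97, -0.25, 53.15], [0.0, 0.25, -0.97, 408.71], [0.0, 0.0, 0.0, 1.0]]
[[450.44313622 156.55219177]
 [427.60117234 149.88898433]
 [343.3997446  240.44132232]
 [466.71280756 239.15553073]
 [359.30087613 356.33245013]]
```

View pics/w1.png

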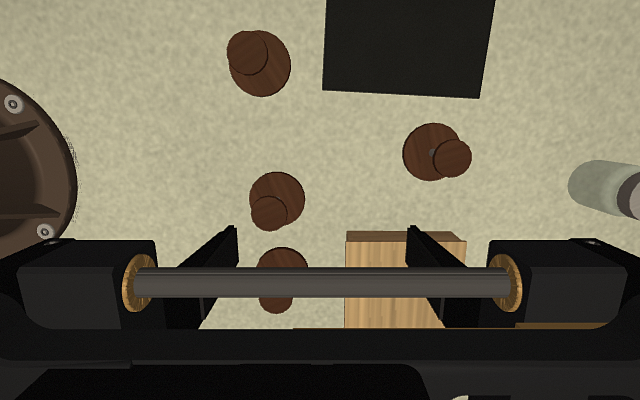

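The wrist view shows the meant post with its cap centre at (452,158) and foot centre at (432,152). The tray's corner is at (346,240) and the finger tips are below it. Next I'll refine the post position and move to the lid.

Run:
```python
from h import *
import pickle
np.set_printoptions(precision=1,suppress=True)
i=pickle.load(open("w1.pkl","rb"));im=cv2.imread("pics/w1.png")
print("cap",pw(i,(452.5,158.5),74),"foot",pw(i,(431.5,152),10))
m=darkred(im)[110:195,395:480]; c=max(cv2.findContours(m,0,1)[0],key=cv2.contourArea);print(cv2.boundingRect(c))
print("lid corner",pw(i,(346,241),46),pw(i,(467,240),46))
# top camera check
j=camera_info("top");t=cv2.imread("pics/top0.png")
m=darkred(t)[175:215,265:310]; c=max(cv2.findContours(m,0,1)[0],key=cv2.contourArea);e=cv2.minEnclosingCircle(c);print(e, pw(j,np.array(e[0])+[265,175],10))
# grip in top
m=darkred(t)[222:240,365:400]; c=max(cv2.findContours(m,0,1)[0],key=cv2.contourArea);r=cv2.minAreaRect(c);print("grip",r,pw(j,np.array(r[0])+[365,222],66))
```

```text
cap [[575.3   9.9  74. ]] foot [[574.7  10.3  10. ]]
(8, 13, 69, 58)
lid corner [[466.1 -89.8  46. ]] [[611.4 -92.1  46. ]]
((21.2724552154541, 17.93712615966797), 13.344694137573242) [[574.1   9.8  10. ]]
grip ((18.055837631225586, 8.718273162841797), (20.02042007446289, 3.8473405838012695), 4.085616588592529) [[ 480.  -231.8   66. ]]
```

>>> move_arm([
  [[4, -5, 0], [0, 0, 0], 1],
  [[0, -5, 0], [0, 0, 0], 1],
  [[0, -5, 0], [0, 0, 0], 1],
  [[0, -5, 0], [0, 0, 0], 1],
  [[0, 0, 0], [0, 0, 0], 1],
  [[0, 0, 0], [0, 0, 0], 1],
])

```text
t: 2.35
eef_pos: [469.1, -204.9, 200.7]
tcp_rot: [-3.141, -0.001, 1.546]
ft_force: [-0.5, -0.5, -0.6]
opening: 1.004
grip_force: 0.0
```

Run:
```python
from h import *
import pickle
i,im=snap("wrist"); cv2.imwrite("pics/w2.png",im); pickle.dump(i,open("w2.pkl","wb"))
s=state();print(s["eef_pos"],s["tcp_rot"])
print(wp(i,[[573,12,74],[463,-89,46],[611,-91,46],[480,-233,70]]))
```

```text
[ 469.10307976 -204.08356734  200.85855724] [-3.14108978e+00 -6.24338965e-04  1.54734493e+00]
[[430.82937913 -54.85344889]
 [312.21771644  73.2631223 ]
 [452.43229669  71.58576512]
 [331.35139571 210.19353111]]
```

View pics/w2.png

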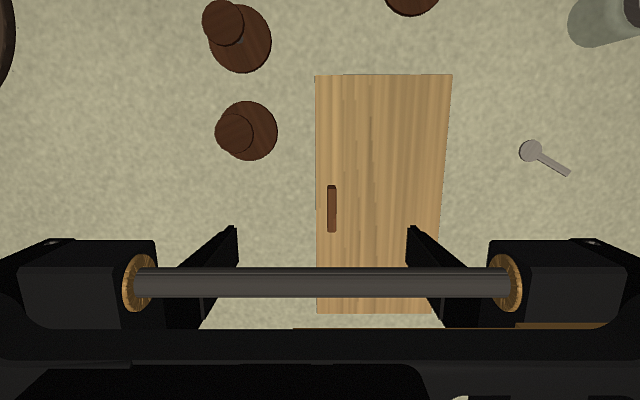

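The wrist view shows the grip at (332,209) and the lid corners at (315,75), (452,74) and (317,313).

Run:
```python
from h import *
import pickle
np.set_printoptions(precision=1,suppress=True)
i=pickle.load(open("w2.pkl","rb"))
print("grip ends",pw(i,[(331,186),(332,232),(331.5,209)],70))
print("corners",pw(i,[(315,75.5),(452,74),(317,313)],46))
```

```text
grip ends [[ 480.1 -206.    70. ]
 [ 480.3 -258.2   70. ]
 [ 480.2 -231.6   70. ]]
corners [[ 465.9  -91.3   46. ]
 [ 610.7  -93.4   46. ]
 [ 459.9 -375.7   46. ]]
```

>>> move_arm([
  [[1.1, -2.8, -4], [0, 0, 0], 1],
  [[0, 0, -5], [0, 0, 0], 1],
  [[0, 0, -4], [0, 0, 0], 1],
  [[0, 0, -2.1], [0, 0, 0], 1],
  [[0, 0, 0], [0, 0, 0], 0],
  [[0, 0, 0], [0, 0, 0], 0],
  [[0, 0, 0], [0, 0, 0], 0],
  [[0, 0, 0], [0, 0, 0], 0],
  [[0, 0, 0], [0, 0, 0], 0],
  [[0, 0, 0], [0, 0, 0], 0],
])

```text
t: 3.4
eef_pos: [480.1, -233.6, 50.8]
tcp_rot: [3.141, 0.001, 1.546]
ft_force: [-1.0, 0.1, -0.9]
opening: 0.549
grip_force: 0.0
```

>>> move_arm([
  [[0, 0, 0], [0, 0, 0], 0],
  [[0, 0, 0], [0, 0, 0], 0],
  [[0, 0, 0], [0, 0, 0], 0],
  [[0, 0, 0], [0, 0, 0], 0],
])

```text
t: 3.8
eef_pos: [479.9, -233.5, 50.1]
tcp_rot: [3.142, -0.0, 1.546]
ft_force: [0.1, 0.5, -0.2]
opening: 0.216
grip_force: 0.0
```

>>> move_arm([
  [[0, 0, 0], [0, 0, 0], 0],
  [[0, 0, 0], [0, 0, 0], 0],
  [[0, 0, 0], [0, 0, 0], 0],
  [[0, 0, 0], [0, 0, 0], 0],
])

```text
t: 4.2
eef_pos: [479.9, -233.5, 50.1]
tcp_rot: [3.142, 0.0, 1.546]
ft_force: [-1.2, 0.2, 0.7]
opening: 0.008
grip_force: 0.0
```

Run:
```python
import numpy as np
from scipy.spatial.transform import Rotation as R
# tip about rim corner (tray x=70,z=40), tray at (535.3,-234.5) yaw -1.1deg ; rotation axis = tray +y
a=np.deg2rad(-1.1); c=np.array([535.3,-234.5,0])
ax=np.array([-np.sin(a),np.cos(a),0]); piv=c+70*np.array([np.cos(a),np.sin(a),0])+[0,0,40]
p0=np.array([480,-233.5,50.0]); prev=p0
for d in range(2,25,2):
    p=piv+R.from_rotvec(ax*np.deg2rad(d)).apply(p0-piv); print(d,((p-prev)/10).round(2),p.round(1)); prev=p
print(ax)
```

```text
2 [ 0.04 -0.    0.44] [ 480.4 -233.5   54.4]
4 [ 0.06 -0.    0.43] [ 481.  -233.5   58.7]
6 [ 0.07 -0.    0.43] [ 481.7 -233.5   63. ]
8 [ 0.09 -0.    0.43] [ 482.6 -233.6   67.3]
10 [ 0.1  -0.    0.43] [ 483.6 -233.6   71.6]
12 [ 0.12 -0.    0.42] [ 484.8 -233.6   75.8]
14 [ 0.13 -0.    0.42] [ 486.1 -233.6   80. ]
16 [ 0.15 -0.    0.41] [ 487.6 -233.6   84.2]
18 [ 0.16 -0.    0.41] [ 489.2 -233.7   88.2]
20 [ 0.18 -0.    0.4 ] [ 491.  -233.7   92.3]
22 [ 0.19 -0.    0.4 ] [ 492.9 -233.7   96.2]
24 [ 0.2  -0.    0.39] [ 494.9 -233.8  100.1]
[0.01919744 0.99981571 0.        ]
```

The fingers shut fully with nothing between them, so I'm looking again.

Run:
```python
from h import *
import pickle
i,im=snap("wrist"); _,sd=snap("side")
s=state(); print(s["eef_pos"],s["opening"],s["grip_force"],wp(i,[s["eef_pos"],[480,-231,70]]),wp(camera_info("side"),[s["eef_pos"]]))
cv2.imwrite("pics/w3.png",np.hstack([im[100:400,200:500],cv2.resize(sd[180:330,240:450],None,fx=2,fy=2)]))
```

```text
[ 479.93901147 -233.4985921    50.15574309] 0.00550292943654365 0.0 [[320.35622648 223.63324731]
 [320.27162853 229.94103402]] [[324.9772635 247.8922754]]
```

View pics/w3.png

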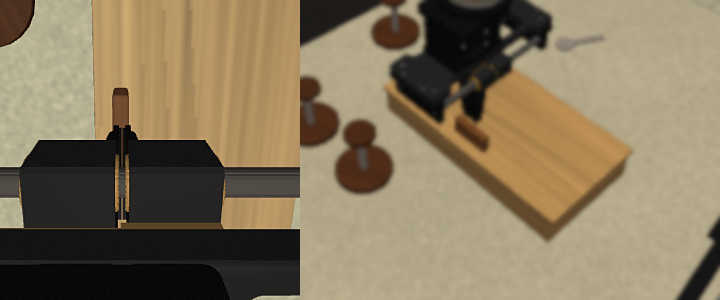

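Run:
```python
from h import *
np.set_printoptions(precision=0,suppress=True)
P=[[480,-206,70],[480,-258,70],[480,-206,46],[480,-258,46],[480,-233,50],[480,-233,70],[480,-233,90],[466,-91,46],[460,-376,46]]
w=camera_info("wrist");s=camera_info("side")
print((wp(w,P)-[200,100]).tolist());print(((wp(s,P)-[240,180])*2+[300,0]).tolist())
i,im=snap("wrist"); _,sd=snap("side")
cv2.imwrite("pics/w4.png",np.hstack([cv2.resize(im[170:290,260:380],None,fx=3.3,fy=3.3,interpolation=2),cv2.resize(sd[205:270,280:345],(396,396),interpolation=2)]))
```

```text
[[119.18813810600761, 90.34964648640161], [121.36249043874164, 170.0243107485614], [119.40181103903677, 82.62629146276993], [121.34264747143578, 154.61536523227215], [120.4244687124251, 122.85566583002642], [120.35202534377493, 132.99789788157526], [120.26393561765923, 145.33065463032497], [90.1353901162093, -110.83591277469523], [100.04586970399328, 291.97217791817855]]
[[453.52844418418556, 112.4154282902054], [485.5189357285816, 136.01874512908853], [453.5630943591905, 125.73167906769248], [484.97957419024374, 149.30944797431573], [469.6858533273348, 135.6153712451649], [469.8989092421356, 124.49393208644824], [470.1184688860767, 113.03300069627892], [382.0043046792583, 83.7247007690591], [552.1701777376213, 219.48964441576538]]
```

View pics/w4.png

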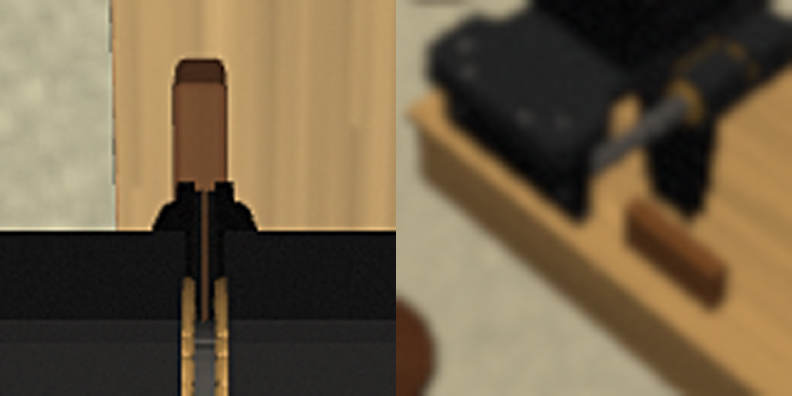

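Both views show the finger tips above the fin even though the reported TCP is z=50. The tips look about 25 mm higher than the TCP frame says. I'll open part way and lower in small guarded steps.

>>> move_arm([
  [[0, 0, 0], [0, 0, 0], 0.4],
  [[0, 0, 0], [0, 0, 0], 0.4],
  [[0, 0, 0], [0, 0, 0], 0.4],
  [[0, 0, 0], [0, 0, 0], 0.4],
  [[0, 0, 0], [0, 0, 0], 0.4],
  [[0, 0, 0], [0, 0, 0], 0.4],
  [[0, 0, -0.5], [0, 0, 0], 0.4],
  [[0, 0, -0.5], [0, 0, 0], 0.4],
  [[0, 0, 0], [0, 0, 0], 0.4],
])

```text
t: 5.3
eef_pos: [479.5, -233.3, 39.3]
tcp_rot: [-3.14, -0.001, 1.546]
ft_force: [-0.7, 0.5, 0.5]
opening: 0.402
grip_force: 0.0
```

Run:
```python
from h import *
s=state();print(s["eef_pos"],s["ft_force"],s["opening"])
i,im=snap("wrist"); _,sd=snap("side")
e=s["eef_pos"]
for dz in (0,20,30): print(dz,wp(i,[e+[-.5*95*s["opening"],10,dz],e+[.5*95*s["opening"],10,dz]]).round().tolist())
cv2.imwrite("pics/w5.png",np.hstack([cv2.resize(im[170:290,260:380],None,fx=3.3,fy=3.3,interpolation=2),cv2.resize(sd[205:270,280:345],(396,396),interpolation=2)]))
```

```text
[ 479.5134576  -233.28391069   39.27517142] [-0.65976728  0.5013043   0.51514822] 0.40202097622254707
0 [[291.0, 210.0], [348.0, 209.0]]
20 [[289.0, 219.0], [351.0, 218.0]]
30 [[287.0, 224.0], [353.0, 223.0]]
```

View pics/w5.png

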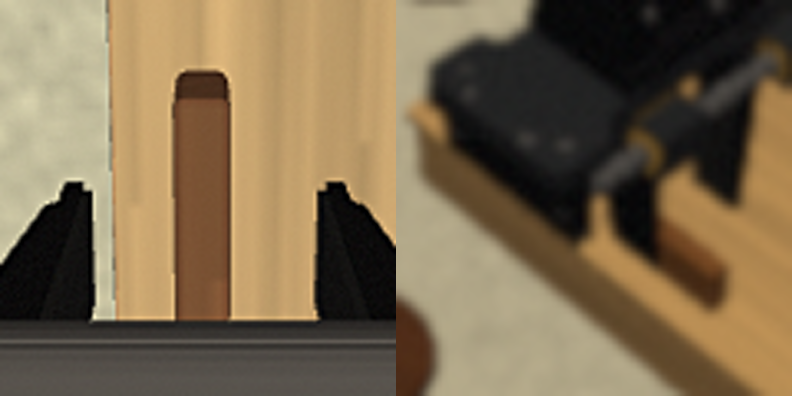

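The finger tips sit about 29 mm above the reported TCP: the visible pad spacing of 68 px matches an offset of about 30, and there was no contact at TCP z=39. I'll touch the plate (z=46) gently to measure the offset.

>>> move_arm([
  [[0, 0, -0.7], [0, 0, 0], 0.25],
  [[0, 0, -0.7], [0, 0, 0], 0.25],
  [[0, 0, 0], [0, 0, 0], 0.25],
  [[0, 0, 0], [0, 0, 0], 0.25],
])

```text
t: 5.8
eef_pos: [479.8, -233.4, 25.8]
tcp_rot: [-3.141, -0.0, 1.546]
ft_force: [-0.5, -0.2, 0.2]
opening: 0.251
grip_force: 0.0
```

>>> move_arm([
  [[0, 0, -0.2], [0, 0, 0], 0.25],
  [[0, 0, -0.2], [0, 0, 0], 0.25],
  [[0, 0, 0], [0, 0, 0], 0.25],
])

```text
t: 6.1
eef_pos: [479.9, -233.5, 22.0]
tcp_rot: [-3.142, -0.0, 1.546]
ft_force: [0.2, 0.7, -0.7]
opening: 0.253
grip_force: 0.0
```

>>> move_arm([
  [[0, 0, -0.2], [0, 0, 0], 0.25],
  [[0, 0, 0], [0, 0, 0], 0.25],
])

```text
t: 6.3
eef_pos: [479.8, -233.5, 20.0]
tcp_rot: [-3.142, -0.0, 1.546]
ft_force: [0.5, 0.7, -0.2]
opening: 0.25
grip_force: 0.0
```

>>> move_arm([
  [[0, 0, -0.2], [0, 0, 0], 0.25],
  [[0, 0, 0], [0, 0, 0], 0.25],
])

```text
t: 6.5
eef_pos: [479.8, -233.4, 17.9]
tcp_rot: [-3.141, -0.0, 1.546]
ft_force: [1.1, -0.1, -0.2]
opening: 0.251
grip_force: 0.0
```

>>> move_arm([
  [[0, 0, -0.15], [0, 0, 0], 0.25],
  [[0, 0, 0], [0, 0, 0], 0.25],
])

```text
t: 6.7
eef_pos: [479.8, -233.5, 16.5]
tcp_rot: [-3.141, -0.0, 1.546]
ft_force: [-0.4, -0.6, 0.0]
opening: 0.255
grip_force: 0.0
```

>>> move_arm([
  [[0, 0, -0.1], [0, 0, 0], 0.25],
  [[0, 0, 0], [0, 0, 0], 0.25],
])

```text
t: 6.9
eef_pos: [479.9, -233.5, 15.6]
tcp_rot: [3.142, -0.0, 1.546]
ft_force: [0.3, -0.9, -0.9]
opening: 0.245
grip_force: 0.0
```

>>> move_arm([
  [[0, 0, -0.1], [0, 0, 0], 0.25],
  [[0, 0, 0], [0, 0, 0], 0.25],
])

```text
t: 7.1
eef_pos: [479.9, -233.5, 14.6]
tcp_rot: [3.142, -0.0, 1.546]
ft_force: [0.3, 0.0, -0.8]
opening: 0.25
grip_force: 0.0
```

>>> move_arm([
  [[0, 0, -0.1], [0, 0, 0], 0.25],
  [[0, 0, 0], [0, 0, 0], 0.25],
])

```text
t: 7.3
eef_pos: [479.9, -233.5, 13.5]
tcp_rot: [3.142, -0.0, 1.546]
ft_force: [-0.9, 0.1, -0.0]
opening: 0.248
grip_force: 0.0
```

>>> move_arm([
  [[0, 0, -0.1], [0, 0, 0], 0.25],
  [[0, 0, 0], [0, 0, 0], 0.25],
])

```text
t: 7.5
eef_pos: [479.9, -233.5, 12.6]
tcp_rot: [3.142, -0.0, 1.546]
ft_force: [0.6, 0.4, 0.3]
opening: 0.248
grip_force: 0.0
```

>>> move_arm([
  [[0, 0, 0], [0, 0, 0], 0],
  [[0, 0, 0], [0, 0, 0], 0],
  [[0, 0, 0], [0, 0, 0], 0],
  [[0, 0, 0], [0, 0, 0], 0],
  [[0, 0, 0], [0, 0, 0], 0],
])

```text
t: 8.0
eef_pos: [479.9, -233.5, 12.7]
tcp_rot: [-3.142, -0.0, 1.546]
ft_force: [-0.7, -0.4, -0.0]
opening: 0.106
grip_force: 30.0
```

Gripped: opening is 0.106 (10 mm) at 30 N. Next I'll work out the tipping arc.

Run:
```python
import numpy as np
from scipy.spatial.transform import Rotation as R
a=np.deg2rad(-1.1); c=np.array([535.3,-234.5,0])
ax=np.array([-np.sin(a),np.cos(a),0]); piv=c+70*np.array([np.cos(a),np.sin(a),0])+[0,0,40]
p0=np.array([479.9,-233.5,12.7]); prev=p0
for d in np.arange(2.5,26,2.5):
    p=piv+R.from_rotvec(ax*np.deg2rad(d)).apply(p0-piv); print(d,((p-prev)/10).round(2)); prev=p
print(p)
```

```text
2.5 [-0.11  0.    0.55]
5.0 [-0.08  0.    0.55]
7.5 [-0.06  0.    0.56]
10.0 [-0.03  0.    0.56]
12.5 [-0.01  0.    0.56]
15.0 [ 0.01 -0.    0.56]
17.5 [ 0.04 -0.    0.56]
20.0 [ 0.06 -0.    0.56]
22.5 [ 0.09 -0.    0.55]
25.0 [ 0.11 -0.    0.55]
[ 480.11232792 -233.5040769    68.25792588]
```

>>> move_arm([
  [[-0.11, 0, 0.54], [0.05, 2.5, 0], 0],
  [[-0.08, 0, 0.55], [0.05, 2.5, 0], 0],
  [[-0.06, 0, 0.56], [0.05, 2.5, 0], 0],
  [[-0.03, 0, 0.56], [0.05, 2.5, 0], 0],
  [[0, 0, 0], [0, 0, 0], 0],
])

```text
t: 8.5
eef_pos: [478.0, -233.7, 34.9]
tcp_rot: [-2.968, 0.001, 1.547]
ft_force: [0.6, -0.6, -1.7]
opening: 0.1
grip_force: 30.0
```

>>> move_arm([
  [[-0.01, 0, 0.56], [0.05, 2.5, 0], 0],
  [[0.01, 0, 0.56], [0.05, 2.5, 0], 0],
  [[0.04, 0, 0.56], [0.05, 2.5, 0], 0],
  [[0.06, 0, 0.56], [0.05, 2.5, 0], 0],
  [[0.09, 0, 0.55], [0.05, 2.5, 0], 0],
  [[0.11, 0, 0.55], [0.05, 2.5, 0], 0],
  [[0, 0, 0], [0, 0, 0], 0],
  [[0, 0, 0], [0, 0, 0], 0],
  [[0, 0, 0], [0, 0, 0], 0],
])

```text
t: 9.4
eef_pos: [479.8, -233.4, 67.8]
tcp_rot: [-2.706, 0.002, 1.546]
ft_force: [0.7, 0.1, -1.4]
opening: 0.111
grip_force: 30.0
```

Run:
```python
from h import *
s=state();print(s["eef_pos"],s["tcp_rot"],s["ft_force"],s["moment"],s["opening"],s["grip_force"])
_,sd=snap("side"); cv2.imwrite("pics/s6.png",cv2.resize(sd[130:330,200:460],None,fx=3,fy=3))
```

```text
[ 479.8263186  -233.40299732   67.83064701] [-2.70644255e+00  1.56903458e-03  1.54621305e+00] [ 0.67726633  0.10138187 -1.39991943] [ 0.04120763 -0.45606031 -0.08957752] 0.11091260844968831 30.000308454036713
```

View pics/s6.png

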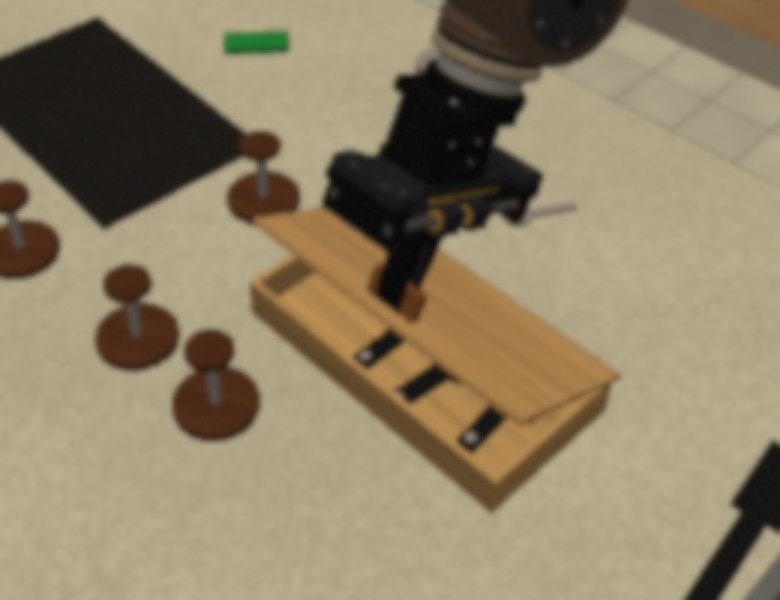

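The lid is tipped about 25° with its back edge on the rim, and at least three fobs are visible in the tray. I'll lift it, level it and carry it.

>>> move_arm([
  [[0, 0, 1.5], [0, 0, 0], 0],
  [[0, 0, 2], [0, 0, 0], 0],
  [[0, 0, 2], [0, 0, 0], 0],
  [[0, 0, 1], [-0.1, -5, 0], 0],
  [[0, 0, 1], [-0.1, -5, 0], 0],
  [[0, 0, 0], [-0.1, -5, 0], 0],
  [[0, 0, 0], [-0.1, -5, 0], 0],
  [[0, 0, 0], [-0.1, -5, 0], 0],
  [[0, 0, 0], [0, 0, 0], 0],
])

```text
t: 10.35
eef_pos: [478.5, -233.3, 144.6]
tcp_rot: [3.14, 0.0, 1.545]
ft_force: [-0.0, -0.1, -3.1]
opening: 0.103
grip_force: 30.0
```

Run:
```python
from h import *
import pickle
np.set_printoptions(precision=1,suppress=True)
i=pickle.load(open("w1.pkl","rb"));im=cv2.imread("pics/w1.png")
print(pw(i,[(323,90),(480,98),(327,0),(495,0)],3))
s=state();print(s["eef_pos"],s["tcp_rot"],s["grip_force"],s["ft_force"])
im=read_camera("top"); hsv=cv2.cvtColor(im,cv2.COLOR_BGR2HSV); cv2.imwrite("pics/t7.png",cv2.resize(im[140:280,250:470],None,fx=3.5,fy=3.5))
```

```text
[[442.8  86.6   3. ]
 [631.6  72.9   3. ]
 [449.5 182.4   3. ]
 [638.3 177.9   3. ]]
[ 478.5 -233.3  144.6] [3.1 0.  1.5] 30.001467168331146 [-0.  -0.1 -3.1]
```

>>> move_arm([
  [[0, 3, 0], [0, 0, 0], 0],
  [[0, 4, 0], [0, 0, 0], 0],
  [[0, 4, 0], [0, 0, 0], 0],
  [[0, 4, 0], [0, 0, 0], 0],
  [[0, 4, 0], [0, 0, 0], 0],
  [[0, 4, 0], [0, 0, 0], 0],
  [[0, 4, 0], [0, 0, 0], 0],
  [[0, 4, 0], [0, 0, 0], 0],
  [[0, 4, 0], [0, 0, 0], 0],
  [[0, 4, 0], [0, 0, 0], 0],
])

```text
t: 11.4
eef_pos: [480.3, 158.4, 143.5]
tcp_rot: [-3.14, 0.001, 1.547]
ft_force: [1.1, -0.2, -1.9]
opening: 0.104
grip_force: 30.0
```

>>> move_arm([
  [[0.7, 4.2, 0], [0, 0, -1.5], 0],
  [[0.65, 4.3, 0], [0, 0, -1.5], 0],
  [[0, 0, -3.5], [0, 0, 0], 0],
  [[0, 0, -3.5], [0, 0, 0], 0],
  [[0, 0, -3.5], [0, 0, 0], 0],
  [[0, 0, -2.5], [0, 0, 0], 0],
  [[0, 0, -1.5], [0, 0, 0], 0],
  [[0, 0, -0.8], [0, 0, 0], 0],
  [[0, 0, 0], [0, 0, 0], 0],
])

```text
t: 12.3
eef_pos: [493.5, 241.7, -10.7]
tcp_rot: [-3.14, 0.001, 1.494]
ft_force: [-0.7, -0.6, -2.1]
opening: 0.107
grip_force: 30.0
```

>>> move_arm([
  [[0, 0, -0.3], [0, 0, 0], 0],
  [[0, 0, -0.2], [0, 0, 0], 0],
  [[0, 0, 0], [0, 0, 0], 0],
])

```text
t: 12.6
eef_pos: [493.9, 241.6, -14.4]
tcp_rot: [3.141, -0.0, 1.494]
ft_force: [0.6, 1.2, -1.5]
opening: 0.106
grip_force: 30.0
```

>>> move_arm([
  [[0, 0, -0.2], [0, 0, 0], 0],
  [[0, 0, -0.1], [0, 0, 0], 0],
  [[0, 0, 0], [0, 0, 0], 0],
])

```text
t: 12.9
eef_pos: [493.6, 241.4, -17.9]
tcp_rot: [3.142, 0.0, 1.494]
ft_force: [0.0, -0.8, -2.8]
opening: 0.106
grip_force: 30.0
```

>>> move_arm([
  [[0, 0, -0.15], [0, 0, 0], 0],
  [[0, 0, 0], [0, 0, 0], 0],
])

```text
t: 13.1
eef_pos: [493.8, 241.5, -19.3]
tcp_rot: [3.141, -0.0, 1.494]
ft_force: [-0.4, 0.1, -2.0]
opening: 0.104
grip_force: 30.0
```

Run:
```python
from h import *
s=state();print(s["eef_pos"],s["ft_force"],s["tcp_rot"])
_,sd=snap("side"); cv2.imwrite("pics/s8.png",np.hstack([cv2.resize(sd[90:240,130:400],None,fx=2.9,fy=2.9)]))
```

```text
[493.76887151 241.49432129 -19.31706321] [-0.35665606  0.1364113  -1.97949518] [ 3.14118904e+00 -1.07284538e-04  1.49365890e+00]
```

View pics/s8.png

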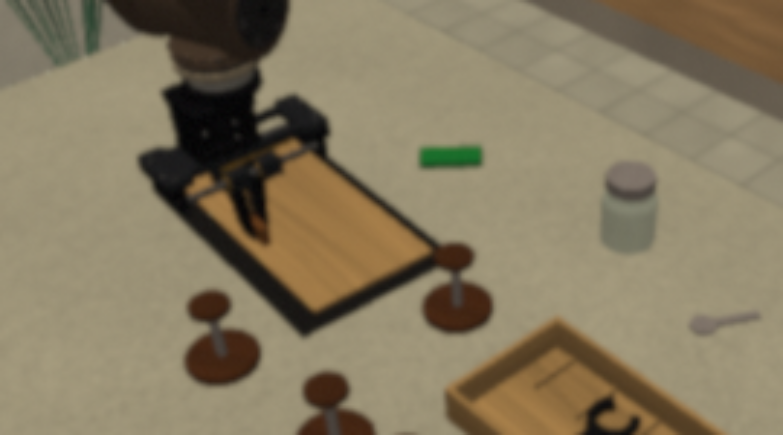

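The lid is level over the mat, just inside its black border. I'll release it now.

>>> move_arm([
  [[0, 0, -0.1], [0, 0, 0], 0],
  [[0, 0, 0], [0, 0, 0], 0.15],
  [[0, 0, 0], [0, 0, 0], 0.4],
  [[0, 0, 0], [0, 0, 0], 0.4],
  [[0, 0, 0], [0, 0, 0], 0.4],
  [[0, 0, 0], [0, 0, 0], 0.4],
  [[0, 0, 0], [0, 0, 0], 0.4],
  [[0, 0, 3], [0, 0, 0], 0.4],
  [[0, 0, 5], [0, 0, 0], 0.4],
  [[0, 0, 5], [0, 0, 0], 0.4],
])

```text
t: 14.15
eef_pos: [493.1, 241.3, 110.7]
tcp_rot: [-3.14, 0.001, 1.494]
ft_force: [0.6, -0.0, -0.1]
opening: 0.398
grip_force: 0.0
```

>>> move_arm([
  [[0, -5, 4], [0, 0, 0], 0.4],
  [[0, -5, 4], [0, 0, -8.5], 0.4],
  [[0, -5, 0], [0, 0, -8.5], 0.4],
  [[0, -5, 0], [0, 0, -8.5], 0.4],
  [[0, -5, 0], [0, 0, -8.5], 0.4],
  [[0, -5, 0], [0, 0, -8.5], 0.4],
  [[0, -5, 0], [0, 0, -8.5], 0.4],
  [[0, -5, 0], [0, 0, -8.5], 0.4],
  [[0, -5, 0], [0, 0, -8.5], 0.4],
  [[0, 0, 0], [0, 0, -8.5], 0.4],
])

```text
t: 15.15
eef_pos: [493.5, -191.7, 171.9]
tcp_rot: [3.14, -0.0, 0.147]
ft_force: [0.6, 0.5, 0.0]
opening: 0.398
grip_force: 0.0
```

>>> move_arm([
  [[0, -3, 0], [0, 0, -8.5], 0.4],
  [[0, 0, 0], [0, 0, 0], 0.4],
  [[0, 0, 0], [0, 0, 0], 0.4],
  [[0, 0, 0], [0, 0, 0], 0.4],
])

```text
t: 15.55
eef_pos: [493.5, -215.9, 172.1]
tcp_rot: [-3.141, 0.0, 0.012]
ft_force: [0.4, 0.0, -0.8]
opening: 0.398
grip_force: 0.0
```

Run:
```python
from h import *
np.set_printoptions(precision=1,suppress=True)
s=state();print(s["eef_pos"],s["tcp_rot"],s["joints"])
i,im=snap("top"); cv2.imwrite("pics/t9.png",cv2.resize(im[140:280,120:460],None,fx=2.35,fy=2.35))
w,wi=snap("wrist"); cv2.imwrite("pics/w9.png",wi)
hsv=cv2.cvtColor(im,cv2.COLOR_BGR2HSV); m=cv2.inRange(hsv,(8,70,90),(25,255,255)); m[:,:130]=0;m[:,280:]=0
c=max(cv2.findContours(m,0,1)[0],key=cv2.contourArea);r=cv2.minAreaRect(c);b=pw(i,cv2.boxPoints(r),14);print("lid",b,b.mean(0))
```

```text
[ 493.5 -215.9  172.1] [-3.1  0.   0. ] [-0.5  0.4  1.8  0.   1.   1. ]
lid [[487.1 384.2  14. ]
 [633.9 381.8  14. ]
 [610.4  89.3  14. ]
 [465.5  96.9  14. ]] [549.3 238.   14. ]
```

View pics/t9.png

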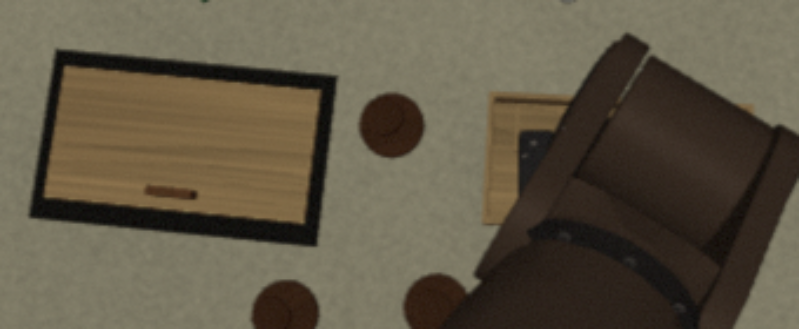

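The lid lies flat on the mat. Now the wrist view of the tray.

View pics/w9.png

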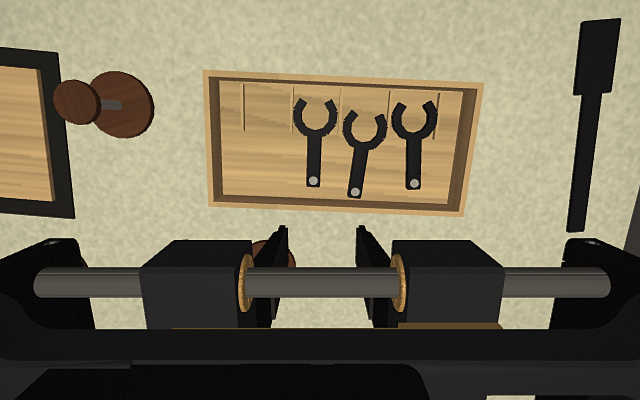

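The wrist view shows three fobs: A has its ring at (315,117) and handle end at (313,186), B has (364,130) and (355,198), and C has (414,120) and (414,188). I'll fit their poses on the plane z=16.

```bash
cat >> h.py <<'E'
from scipy.optimize import minimize
def fobs(i,im,box,z=16,name=None):
    "fit fob poses (x,y,yaw deg) of dark blobs on plane z inside world box x0,x1,y0,y1; 1 px = 0.5 mm"
    x0,x1,y0,y1=box; gx,gy=np.meshgrid(np.arange(x0,x1,.5),np.arange(y0,y1,.5),indexing="ij")
    uv=wp(i,np.c_[gx.ravel(),gy.ravel(),np.full(gx.size,z)]).astype(np.float32).reshape(*gx.shape,2)
    r=cv2.remap(im,uv,None,cv2.INTER_LINEAR); m=cv2.inRange(r,(0,0,0),(55,55,55))
    if name: cv2.imwrite(name,r)
    m=cv2.morphologyEx(m,cv2.MORPH_OPEN,np.ones((5,5))); out=[]
    a=np.linspace(-80,24,105); X,Y=np.meshgrid(a,np.linspace(-24,24,49)); rr=np.hypot(X,Y)
    inside=((rr<24)&(rr>15)&~((X>0)&(abs(Y)<9.5)))|((X<-18)&(abs(Y)<8)); P=np.c_[X.ravel(),Y.ravel()]; w=np.where(inside.ravel(),1.,-1.)
    for c in cv2.findContours(m,cv2.RETR_EXTERNAL,2)[0]:
        if cv2.contourArea(c)<4000: continue
        f=np.zeros(m.shape,np.uint8); cv2.drawContours(f,[c],-1,255,-1); f&=m; f=cv2.GaussianBlur(f,(9,9),0)/255.
        q=np.argwhere(f>.5)/2.+[x0,y0]; best=None
        def cost(p):
            t=np.deg2rad(p[2]); R=np.array([[np.cos(t),-np.sin(t)],[np.sin(t),np.cos(t)]])
            g=((P@R.T+p[:2]-[x0,y0])*2).astype(np.float32)
            v=cv2.remap(f.astype(np.float32),g[:,1].reshape(-1,1),g[:,0].reshape(-1,1),1)
            return -(v[:,0]*w).sum()/inside.sum()
        for s in range(-180,180,30):
            d=np.array([np.cos(np.deg2rad(s)),np.sin(np.deg2rad(s))])
            o=minimize(cost,np.r_[q.mean(0)+20*d,s],method="Nelder-Mead",options=dict(initial_simplex=np.r_[q.mean(0)+20*d,s]+np.array([[0,0,0],[8,0,0],[0,8,0],[0,0,15]])))
            if best is None or o.fun<best.fun: best=o
        out.append([*best.x.round(1),round(-best.fun,2)])
    return out
E
cat > fit.py <<'E'
from h import *
import pickle,sys
i,im=snap("wrist"); s=state(); pickle.dump((i,im),open("last.pkl","wb"))
print("tcp",s["eef_pos"].round(1),np.rad2deg(s["tcp_rot"]).round(1),"lag")
print(wp(i,[[575,10,74]]).round())
for f in sorted(fobs(i,im,(476,600,-370,-100),16),key=lambda f:-f[1]):
    t=np.deg2rad(f[2]); print(f,"grasp@55",(f[0]-55*np.cos(t)).round(1),(f[1]-55*np.sin(t)).round(1))
E
python3 fit.py
```

```text
tcp [ 493.7 -215.8  172.2] [180.   -0.    0.7] lag
[[ 75. 103.]]
[np.float64(567.2), np.float64(-207.4), np.float64(-1.3), np.float64(0.74)] grasp@55 512.2 -206.2
[np.float64(554.1), np.float64(-262.0), np.float64(-6.7), np.float64(0.77)] grasp@55 499.5 -255.6
[np.float64(565.3), np.float64(-315.8), np.float64(3.5), np.float64(0.75)] grasp@55 510.4 -319.2
```

The fits match the bay centres (−207.5, −261.5 and −315.5), so I'll go for fob A with a guarded descent.

>>> move_arm([
  [[1.85, 0.95, 0], [0, 0, -2], 0.4],
  [[0, 0, -5], [0, 0, 0], 0.4],
  [[0, 0, -5], [0, 0, 0], 0.4],
  [[0, 0, -4], [0, 0, 0], 0.4],
  [[0, 0, -3], [0, 0, 0], 0.4],
  [[0, 0, -1.5], [0, 0, 0], 0.4],
  [[0, 0, -0.5], [0, 0, 0], 0.4],
  [[0, 0, 0], [0, 0, 0], 0.4],
])

```text
t: 16.5
eef_pos: [512.1, -206.7, -18.1]
tcp_rot: [-3.141, 0.001, -0.024]
ft_force: [0.0, 1.5, 0.6]
opening: 0.401
grip_force: 0.0
```

>>> move_arm([
  [[0, 0, -0.2], [0, 0, 0], 0.4],
  [[0, 0, -0.2], [0, 0, 0], 0.4],
  [[0, 0, 0], [0, 0, 0], 0.4],
])

```text
t: 16.8
eef_pos: [512.4, -207.2, -21.3]
tcp_rot: [3.141, -0.001, -0.025]
ft_force: [0.1, 0.4, 0.3]
opening: 0.402
grip_force: 0.0
```

>>> move_arm([
  [[0, 0, -0.2], [0, 0, 0], 0.4],
  [[0, 0, 0], [0, 0, 0], 0.4],
])

```text
t: 17.0
eef_pos: [512.1, -207.1, -23.8]
tcp_rot: [3.141, -0.0, -0.025]
ft_force: [-0.4, 0.7, -0.2]
opening: 0.402
grip_force: 0.0
```

>>> move_arm([
  [[0, 0, -0.2], [0, 0, 0], 0.4],
  [[0, 0, 0], [0, 0, 0], 0.4],
])

```text
t: 17.2
eef_pos: [512.0, -207.1, -26.1]
tcp_rot: [-3.142, 0.0, -0.025]
ft_force: [-0.6, 0.0, -0.8]
opening: 0.396
grip_force: 0.0
```

>>> move_arm([
  [[0, 0, -0.15], [0, 0, 0], 0.4],
  [[0, 0, 0], [0, 0, 0], 0.4],
])

```text
t: 17.4
eef_pos: [512.0, -207.1, -27.6]
tcp_rot: [-3.142, 0.0, -0.025]
ft_force: [-0.5, 0.7, 0.1]
opening: 0.399
grip_force: 0.0
```

>>> move_arm([
  [[0, 0, -0.15], [0, 0, 0], 0.4],
  [[0, 0, 0], [0, 0, 0], 0.4],
])

```text
t: 17.6
eef_pos: [512.1, -207.1, -29.0]
tcp_rot: [3.142, 0.0, -0.025]
ft_force: [-0.5, 1.1, 1.2]
opening: 0.403
grip_force: 0.0
```

>>> move_arm([
  [[0, 0, -0.15], [0, 0, 0], 0.4],
  [[0, 0, 0], [0, 0, 0], 0.4],
])

```text
t: 17.8
eef_pos: [512.2, -207.1, -30.3]
tcp_rot: [3.141, -0.0, -0.025]
ft_force: [0.4, -0.3, 1.7]
opening: 0.401
grip_force: 0.6
```

>>> move_arm([
  [[0, 0, -0.15], [0, 0, 0], 0.4],
  [[0, 0, 0], [0, 0, 0], 0.4],
])

```text
t: 18.0
eef_pos: [512.2, -207.1, -30.5]
tcp_rot: [3.141, -0.001, -0.025]
ft_force: [-5.2, 1.4, 22.1]
opening: 0.399
grip_force: 10.6
```

Contact at TCP z≈−30.3 means the tips are 36.3 mm above the reported TCP. I'll back off 1 mm and grip.

>>> move_arm([
  [[0, 0, 0.25], [0, 0, 0], 0.4],
  [[0, 0, 0], [0, 0, 0], 0],
  [[0, 0, 0], [0, 0, 0], 0],
  [[0, 0, 0], [0, 0, 0], 0],
  [[0, 0, 0], [0, 0, 0], 0],
  [[0, 0, 0], [0, 0, 0], 0],
  [[0, 0, 0], [0, 0, 0], 0],
])

```text
t: 18.7
eef_pos: [512.1, -207.1, -29.5]
tcp_rot: [3.142, 0.0, -0.025]
ft_force: [-1.5, -0.4, 0.6]
opening: 0.161
grip_force: 30.0
```

>>> move_arm([
  [[0, 0, 2], [0, 0, 0], 0],
  [[0, 0, 4], [0, 0, 0], 0],
  [[0, 0, 4], [0, 0, 0], 0],
  [[0, 0, 0], [0, 0, 0], 0],
])

```text
t: 19.1
eef_pos: [514.2, -208.1, 75.1]
tcp_rot: [3.138, -0.007, -0.025]
ft_force: [0.6, 0.4, -1.4]
opening: 0.166
grip_force: 30.0
```

Fob A is held at a 16 mm opening. Its underside is TCP+35.5, and the gripper body clears the tips by about 76 mm. I'll carry it to the front of the post.

>>> move_arm([
  [[-1, 4, 0], [0, 0, 1.4], 0],
  [[-1, 4, 0], [0, 0, 0], 0],
  [[-1, 4.5, 0], [0, 0, 0], 0],
  [[-1, 4.5, 0], [0, 0, 0], 0],
  [[-0.7, 4.7, 0], [0, 0, 0], 0],
  [[0, 0, 0], [0, 0, 0], 0],
  [[0, 0, 0], [0, 0, 0], 0],
])

```text
t: 19.8
eef_pos: [465.0, 10.7, 70.3]
tcp_rot: [3.141, 0.0, 0.002]
ft_force: [1.4, -0.7, -0.4]
opening: 0.167
grip_force: 30.0
```

Run:
```python
from h import *
np.set_printoptions(precision=1,suppress=True)
s=state();e=s["eef_pos"];print(e,s["tcp_rot"],s["opening"])
i,im=snap("wrist"); import pickle; pickle.dump((i,im),open("f1.pkl","wb"))
z=e[2]+45.5
print("held fob",fobs(i,im,(e[0]-10,e[0]+95,e[1]-40,e[1]+40),z))
print("cap px expected",wp(i,[[575,10,74],[575,10,10]]))
m=darkred(im); cs=[c for c in cv2.findContours(m,0,1)[0] if cv2.contourArea(c)>300]
for c in cs: print(cv2.boundingRect(c),cv2.contourArea(c))
```

```text
[465.   10.7  70.3] [3.1 0.  0. ] 0.16682334906982824
held fob [[np.float64(520.5), np.float64(11.2), np.float64(0.0), np.float64(0.4)]]
cap px expected [[323.5  47.5]
 [323.   65.3]]
(508, 308, 44, 22) 668.0
(455, 298, 57, 26) 991.0
(163, 298, 30, 30) 494.5
(462, 252, 64, 16) 606.5
(0, 161, 71, 21) 513.5
(278, 10, 91, 103) 7031.5
```

The post's foot centre is at column 323.5 (expected 323.0), so the alignment is good. Next I'll descend and slide it in.

>>> move_arm([
  [[0, -0.06, -4], [0, 0, 0], 0],
  [[0, 0, -4], [0, 0, 0], 0],
  [[0, 0, -1.4], [0, 0, 0], 0],
  [[0, 0, 0], [0, 0, 0], 0],
  [[0, 0, 0], [0, 0, 0], 0],
])

```text
t: 20.35
eef_pos: [465.4, 8.3, -23.3]
tcp_rot: [3.142, 0.0, -0.002]
ft_force: [0.1, -0.0, -0.2]
opening: 0.164
grip_force: 30.0
```

>>> move_arm([
  [[1.5, 0, 0], [0, 0, 0], 0],
  [[1.5, 0, 0], [0, 0, 0], 0],
  [[1, 0, 0], [0, 0, 0], 0],
  [[0.75, 0, 0], [0, 0, 0], 0],
  [[0.7, 0, 0], [0, 0, 0], 0],
  [[0, 0, 0], [0, 0, 0], 0],
  [[0, 0, 0], [0, 0, 0], 0],
])

```text
t: 21.05
eef_pos: [519.2, 9.3, -23.4]
tcp_rot: [3.142, 0.001, -0.0]
ft_force: [0.7, 0.6, -1.1]
opening: 0.162
grip_force: 30.0
```

>>> move_arm([
  [[0.05, 0, -0.15], [0, 0, 0], 0],
  [[0, 0, 0], [0, 0, 0], 0],
  [[0, 0, 0], [0, 0, 0], 0.25],
  [[0, 0, 0], [0, 0, 0], 0.4],
  [[0, 0, 0], [0, 0, 0], 0.4],
  [[0, 0, 0], [0, 0, 0], 0.4],
  [[0, 0, 0], [0, 0, 0], 0.4],
  [[0, 0, 3], [0, 0, 0], 0.4],
  [[0, 0, 5], [0, 0, 0], 0.4],
  [[0, 0, 5], [0, 0, 0], 0.4],
])

```text
t: 22.05
eef_pos: [519.5, 9.3, 106.3]
tcp_rot: [-3.141, 0.002, -0.0]
ft_force: [0.4, 0.0, 0.5]
opening: 0.4
grip_force: 0.0
```

>>> move_arm([
  [[-1, -4.5, 4], [0, 0, 0], 0.4],
  [[-1, -4.5, 2], [0, 0, 0], 0.4],
  [[-0.5, -4.5, 0], [0, 0, 0], 0.4],
  [[0, -4.5, 0], [0, 0, 0], 0.4],
  [[0, -4, 0], [0, 0, 0], 0.4],
  [[0, 0, 0], [0, 0, 0], 0.4],
  [[0, 0, 0], [0, 0, 0], 0.4],
  [[0, 0, 0], [0, 0, 0], 0.4],
])

```text
t: 22.85
eef_pos: [496.8, -201.4, 157.7]
tcp_rot: [-3.141, 0.0, 0.0]
ft_force: [-0.6, -0.1, 0.3]
opening: 0.399
grip_force: 0.0
```

```bash
python3 fit.py
python3 - <<'E'
import pickle; from h import *
i,im=pickle.load(open("last.pkl","rb")); print("post fob",fobs(i,im,(485,600,-35,60),20), wp(i,[[575,10,20]]))
_,sd=snap("side"); cv2.imwrite("pics/p1.png",np.hstack([cv2.resize(im,None,fx=.75,fy=.75),cv2.resize(sd[150:225,240:330],(320,300))]))
E
```

```text
tcp [ 496.9 -201.2  157.8] [-1.8e+02  0.0e+00  1.0e-01] lag
[[ 79. 109.]]
[np.float64(554.2), np.float64(-261.8), np.float64(-6.8), np.float64(0.76)] grasp@55 499.6 -255.3
[np.float64(565.4), np.float64(-315.7), np.float64(3.3), np.float64(0.73)] grasp@55 510.5 -318.9
post fob [[np.float64(575.0), np.float64(6.5), np.float64(1.1), np.float64(0.59)]] [[117.27347208 110.39962126]]
```

Fob A is on the post and the others haven't moved. Now fob B.

>>> move_arm([
  [[0.25, -4, 0], [0, 0, -6.9], 0.4],
  [[0, -1.35, -3], [0, 0, 0], 0.4],
  [[0, 0, -4], [0, 0, 0], 0.4],
  [[0, 0, -4], [0, 0, 0], 0.4],
  [[0, 0, -4], [0, 0, 0], 0.4],
  [[0, 0, -2], [0, 0, 0], 0.4],
  [[0, 0, -1], [0, 0, 0], 0.4],
  [[0, 0, -0.5], [0, 0, 0], 0.4],
  [[0, 0, 0], [0, 0, 0], 0.4],
  [[0, 0, 0], [0, 0, 0], 0.4],
])

```text
t: 23.95
eef_pos: [500.1, -256.0, -26.1]
tcp_rot: [3.141, -0.002, -0.12]
ft_force: [0.3, 0.2, 0.5]
opening: 0.401
grip_force: 0.0
```

>>> move_arm([
  [[0, 0.05, -0.33], [0, 0, 0], 0.4],
  [[0, 0, 0], [0, 0, 0], 0],
  [[0, 0, 0], [0, 0, 0], 0],
  [[0, 0, 0], [0, 0, 0], 0],
  [[0, 0, 0], [0, 0, 0], 0],
  [[0, 0, 0], [0, 0, 0], 0],
  [[0, 0, 0], [0, 0, 0], 0],
])

```text
t: 24.65
eef_pos: [499.6, -255.4, -30.4]
tcp_rot: [3.141, -0.0, -0.121]
ft_force: [0.4, -0.5, 4.0]
opening: 0.164
grip_force: 30.0
```

>>> move_arm([
  [[0, 0, 2], [0, 0, 0], 0],
  [[0, 0, 4], [0, 0, 0], 0],
  [[0, 0, 4], [0, 0, 6.9], 0],
  [[0, 0, 1], [0, 0, 0], 0],
  [[0, 0, 0], [0, 0, 0], 0],
])

```text
t: 25.15
eef_pos: [500.0, -255.6, 80.7]
tcp_rot: [3.14, -0.002, -0.002]
ft_force: [-0.4, -0.3, -1.4]
opening: 0.165
grip_force: 30.0
```

>>> move_arm([
  [[-0.6, 4, 0], [0, 0, 0], 0],
  [[-0.6, 4.5, 0], [0, 0, 0], 0],
  [[-0.6, 4.5, 0], [0, 0, 0], 0],
  [[-0.6, 4.5, 0], [0, 0, 0], 0],
  [[-0.6, 4.5, 0], [0, 0, 0], 0],
  [[-0.5, 4.5, 0], [0, 0, 0], 0],
  [[0, 0, 0], [0, 0, 0], 0],
  [[0, 0, 0], [0, 0, 0], 0],
])

```text
t: 25.95
eef_pos: [463.8, 10.5, 78.3]
tcp_rot: [-3.141, 0.002, 0.001]
ft_force: [-0.1, -0.4, -0.5]
opening: 0.166
grip_force: 30.0
```

```bash
cat > chk.py <<'E'
from h import *
s=state();e=s["eef_pos"];print(e.round(1),s["tcp_rot"].round(3),s["opening"].round(3))
i,im=snap("wrist")
print("held fob",fobs(i,im,(e[0]-10,e[0]+95,e[1]-40,e[1]+40),e[2]+46.4))
print("foot px expected",wp(i,[[575,10,10]]).round(1))
for c in cv2.findContours(darkred(im),0,1)[0]:
    if cv2.contourArea(c)>3000: print(cv2.boundingRect(c))
print("post fob",fobs(i,im,(e[0]+25,600,-35,60),20))
E
python3 chk.py
```

```text
Traceback (most recent call last):
  File "chk.py", line 2, in <module>
    s=state();e=s["eef_pos"];print(e.round(1),s["tcp_rot"].round(3),s["opening"].round(3))
                                                                    ^^^^^^^^^^^^^^^^^^
AttributeError: 'float' object has no attribute 'round'
```

```bash
sed -i 's/s\["opening"\].round(3)/s["opening"]/' chk.py; python3 chk.py
```

```text
[463.8  10.5  78.3] [-3.141e+00  2.000e-03  1.000e-03] 0.16561940491285215
held fob [[np.float64(519.3), np.float64(10.5), np.float64(-0.0), np.float64(0.4)]]
foot px expected [[322.5  65.1]]
(278, 12, 89, 98)
post fob [[np.float64(574.3), np.float64(9.7), np.float64(0.4), np.float64(0.57)]]
```

>>> move_arm([
  [[0, -0.05, -4], [0, 0, 0], 0],
  [[0, 0, -4], [0, 0, 0], 0],
  [[0, 0, -1.3], [0, 0, 0], 0],
  [[0, 0, 0], [0, 0, 0], 0],
  [[0, 0, 0], [0, 0, 0], 0],
])

```text
t: 26.5
eef_pos: [464.6, 8.2, -13.6]
tcp_rot: [3.142, 0.001, -0.002]
ft_force: [0.3, 0.2, 0.8]
opening: 0.164
grip_force: 30.0
```

>>> move_arm([
  [[1.5, 0.05, 0], [0, 0, 0], 0],
  [[1.5, 0, 0], [0, 0, 0], 0],
  [[1, 0, 0], [0, 0, 0], 0],
  [[0.8, 0, 0], [0, 0, 0], 0],
  [[0.8, 0, 0], [0, 0, 0], 0],
  [[0, 0, 0], [0, 0, 0], 0],
  [[0, 0, 0], [0, 0, 0], 0],
])

```text
t: 27.2
eef_pos: [520.1, 9.7, -13.6]
tcp_rot: [3.142, 0.0, -0.0]
ft_force: [0.3, -0.3, -0.7]
opening: 0.167
grip_force: 30.0
```

>>> move_arm([
  [[0, 0, -0.2], [0, 0, 0], 0],
  [[0, 0, 0], [0, 0, 0], 0],
  [[0, 0, 0], [0, 0, 0], 0.25],
  [[0, 0, 0], [0, 0, 0], 0.4],
  [[0, 0, 0], [0, 0, 0], 0.4],
  [[0, 0, 0], [0, 0, 0], 0.4],
  [[0, 0, 0], [0, 0, 0], 0.4],
  [[0, 0, 3], [0, 0, 0], 0.4],
  [[0, 0, 5], [0, 0, 0], 0.4],
  [[0, 0, 5], [0, 0, 0], 0.4],
])

```text
t: 28.2
eef_pos: [519.9, 9.7, 115.6]
tcp_rot: [-3.141, 0.002, -0.0]
ft_force: [0.5, 0.4, -0.4]
opening: 0.403
grip_force: 0.0
```

>>> move_arm([
  [[-0.5, -4.5, 3], [0, 0, 0], 0.4],
  [[-0.5, -4.5, 2], [0, 0, 0], 0.4],
  [[-0.5, -4.5, 0], [0, 0, 0], 0.4],
  [[0, -4.5, 0], [0, 0, 0], 0.4],
  [[0, -4.5, 0], [0, 0, 0], 0.4],
  [[0, -4, 0], [0, 0, 0], 0.4],
  [[0, 0, 0], [0, 0, 0], 0.4],
  [[0, 0, 0], [0, 0, 0], 0.4],
  [[0, 0, 0], [0, 0, 0], 0.4],
])

```text
t: 29.1
eef_pos: [505.7, -250.8, 162.0]
tcp_rot: [-3.141, 0.0, 0.0]
ft_force: [-1.4, 0.0, 0.6]
opening: 0.4
grip_force: 0.0
```

```bash
python3 fit.py
python3 - <<'E'
import pickle; from h import *
i,im=pickle.load(open("last.pkl","rb")); print("post fob",fobs(i,im,(485,600,-35,60),30))
_,sd=snap("side"); cv2.imwrite("pics/p2.png",np.hstack([cv2.resize(im,None,fx=.75,fy=.75),cv2.resize(sd[150:225,240:330],(320,300))]))
E
```

```text
tcp [ 505.9 -250.6  162.1] [-180.    0.    0.] lag
[[ 29. 119.]]
[np.float64(565.5), np.float64(-316.2), np.float64(3.5), np.float64(0.76)] grasp@55 510.6 -319.6
post fob [[np.float64(575.4), np.float64(2.2), np.float64(5.7), np.float64(0.47)]]
```

>>> move_arm([
  [[0.25, -3.5, 0], [0, 0, 3.4], 0.4],
  [[0.2, -3.4, -3], [0, 0, 0], 0.4],
  [[0, 0, -4], [0, 0, 0], 0.4],
  [[0, 0, -4], [0, 0, 0], 0.4],
  [[0, 0, -4], [0, 0, 0], 0.4],
  [[0, 0, -2.5], [0, 0, 0], 0.4],
  [[0, 0, -1], [0, 0, 0], 0.4],
  [[0, 0, -0.5], [0, 0, 0], 0.4],
  [[0, 0, 0], [0, 0, 0], 0.4],
  [[0, 0, 0], [0, 0, 0], 0.4],
])

```text
t: 30.2
eef_pos: [511.1, -321.0, -26.6]
tcp_rot: [3.14, -0.001, 0.059]
ft_force: [0.3, 0.5, -0.4]
opening: 0.399
grip_force: 0.0
```

>>> move_arm([
  [[0, 0.1, -0.2], [0, 0, 0], 0.4],
  [[0, 0, 0], [0, 0, 0], 0],
  [[0, 0, 0], [0, 0, 0], 0],
  [[0, 0, 0], [0, 0, 0], 0],
  [[0, 0, 0], [0, 0, 0], 0],
  [[0, 0, 0], [0, 0, 0], 0],
  [[0, 0, 0], [0, 0, 0], 0],
])

```text
t: 30.9
eef_pos: [510.5, -319.9, -29.7]
tcp_rot: [3.141, -0.0, 0.059]
ft_force: [-1.1, -0.2, 4.7]
opening: 0.164
grip_force: 30.0
```

>>> move_arm([
  [[0, 0, 2], [0, 0, 0], 0],
  [[0, 0, 4], [0, 0, 0], 0],
  [[0, 0, 4], [0, 0, -3.4], 0],
  [[0, 0, 1], [0, 0, 0], 0],
  [[0, 0, 0], [0, 0, 0], 0],
])

```text
t: 31.4
eef_pos: [510.9, -320.1, 81.5]
tcp_rot: [3.14, -0.002, 0.0]
ft_force: [-0.2, -0.9, -1.5]
opening: 0.168
grip_force: 30.0
```

>>> move_arm([
  [[-0.8, 4.5, 0], [0, 0, 0], 0],
  [[-0.8, 4.5, 0], [0, 0, 0], 0],
  [[-0.8, 4.5, 0], [0, 0, 0], 0],
  [[-0.8, 4.5, 0], [0, 0, 0], 0],
  [[-0.8, 4.5, 0], [0, 0, 0], 0],
  [[-0.7, 4.5, 0], [0, 0, 0], 0],
  [[0, 4, 0], [0, 0, 0], 0],
  [[0, 2, 0], [0, 0, 0], 0],
  [[0, 0, 0], [0, 0, 0], 0],
  [[0, 0, 0], [0, 0, 0], 0],
])

```text
t: 32.4
eef_pos: [462.9, 10.2, 79.1]
tcp_rot: [3.142, 0.002, 0.001]
ft_force: [0.0, 1.4, -1.2]
opening: 0.162
grip_force: 30.0
```

```bash
python3 chk.py
python3 - <<'E'
from h import *
i,im=snap("wrist"); _,sd=snap("side"); cv2.imwrite("pics/p3.png",np.hstack([im[0:200,200:450].repeat(2,0).repeat(2,1),cv2.resize(sd[165:220,260:315],(300,400))[:400]]))
E
```

```text
[462.9  10.2  79.1] [3.142e+00 2.000e-03 1.000e-03] 0.16183258721046445
held fob [[np.float64(483.8), np.float64(30.8), np.float64(64.4), np.float64(0.32)]]
foot px expected [[322.1  64.1]]
(278, 11, 80, 98)
post fob [[np.float64(539.1), np.float64(22.2), np.float64(127.4), np.float64(0.25)]]
```

View pics/p3.png

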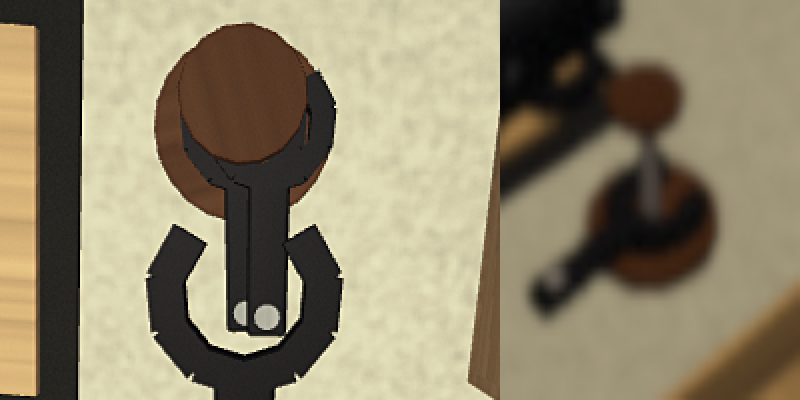

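In this picture, the two fobs already placed lie around the rod. The upper one sits about 8 mm to −y but is still on the rod. The held ring at crop (245,282) lines up with the foot centre. I'll slide the third in above them.

>>> move_arm([
  [[0.1, -0.05, -4], [0, 0, 0], 0],
  [[0, 0, -3], [0, 0, 0], 0],
  [[0, 0, -1.3], [0, 0, 0], 0],
  [[0, 0, 0], [0, 0, 0], 0],
  [[0, 0, 0], [0, 0, 0], 0],
])

```text
t: 33.05
eef_pos: [464.5, 9.1, -2.7]
tcp_rot: [3.142, 0.0, -0.001]
ft_force: [-0.7, 0.1, -0.7]
opening: 0.168
grip_force: 30.0
```

>>> move_arm([
  [[1.5, 0.05, 0], [0, 0, 0], 0],
  [[1.5, 0, 0], [0, 0, 0], 0],
  [[1, 0, 0], [0, 0, 0], 0],
  [[0.8, 0, 0], [0, 0, 0], 0],
  [[0.8, 0, 0], [0, 0, 0], 0],
  [[0, 0, 0], [0, 0, 0], 0],
  [[0, 0, 0], [0, 0, 0], 0],
])

```text
t: 33.75
eef_pos: [520.0, 10.3, -2.9]
tcp_rot: [3.142, 0.0, -0.0]
ft_force: [-0.4, -0.7, -1.4]
opening: 0.164
grip_force: 30.0
```

>>> move_arm([
  [[0, 0, -0.2], [0, 0, 0], 0],
  [[0, 0, 0], [0, 0, 0], 0],
  [[0, 0, 0], [0, 0, 0], 0.25],
  [[0, 0, 0], [0, 0, 0], 0.4],
  [[0, 0, 0], [0, 0, 0], 0.4],
  [[0, 0, 0], [0, 0, 0], 0.4],
  [[0, 0, 0], [0, 0, 0], 0.4],
  [[0, 0, 3], [0, 0, 0], 0.4],
  [[0, 0, 5], [0, 0, 0], 0.4],
  [[0, 0, 4], [0, 0, 0], 0.4],
])

```text
t: 34.75
eef_pos: [520.3, 10.2, 117.0]
tcp_rot: [3.142, 0.0, -0.0]
ft_force: [0.6, -0.4, -0.3]
opening: 0.4
grip_force: 0.0
```

>>> move_arm([
  [[-4.5, 0, 2], [0, 0, 0], 0.4],
  [[-1, 0, 2], [0, 0, 0], 0.4],
  [[0, 0, 0], [0, 0, 0], 0.4],
  [[0, 0, 0], [0, 0, 0], 0.4],
])

```text
t: 35.15
eef_pos: [465.9, 10.2, 155.2]
tcp_rot: [3.141, -0.001, -0.0]
ft_force: [-0.0, 0.8, -0.3]
opening: 0.401
grip_force: 0.0
```

Run:
```python
from h import *
s=state();print(s["eef_pos"],s["tcp_rot"])
i,im=snap("wrist"); _,sd=snap("side"); print(wp(i,[[575,10,40],[575,10,74]]))
cv2.imwrite("pics/p4.png",np.hstack([im[0:250,200:450].repeat(2,0).repeat(2,1),cv2.resize(sd[165:220,260:290+3],(300,500))]))
t,ti=snap("top")
hsv=cv2.cvtColor(ti,cv2.COLOR_BGR2HSV); m=cv2.inRange(hsv,(8,70,90),(25,255,255)); m[:,:130]=0;m[:,280:]=0
c=max(cv2.findContours(m,0,1)[0],key=cv2.contourArea);r=cv2.minAreaRect(c);b=pw(t,cv2.boxPoints(r),14);print("lid",b.round(1).tolist(),b.mean(0))
```

```text
[465.91296254  10.16800443 155.21592122] [ 3.14134104e+00 -1.45240777e-03 -3.99907987e-04]
[[321.76992405  76.06265508]
 [321.81845348  70.73152111]]
lid [[487.0, 384.1, 14.0], [632.9, 382.3, 14.0], [610.5, 90.1, 14.0], [466.5, 97.1, 14.0]] [549.22253661 238.41640308  14.        ]
```

View pics/p4.png

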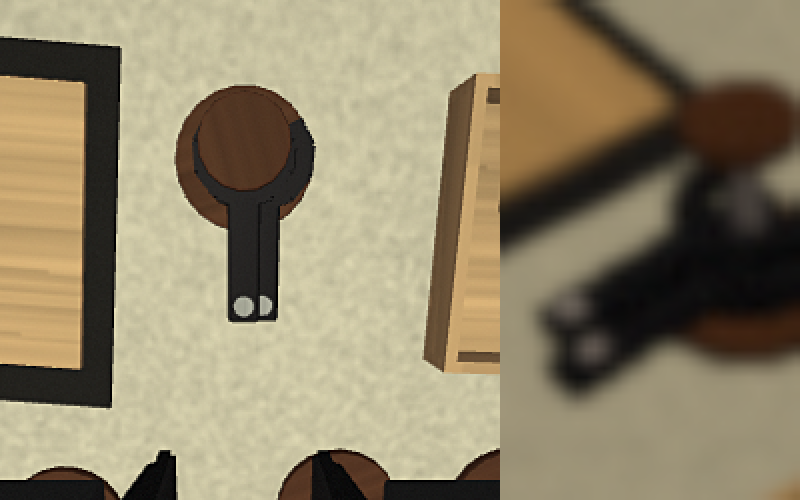

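All three fobs are stacked on the post under the cap. I'll check the tray is empty numerically, then go back for the lid.

Run:
```python
from h import *
i,im=snap("top"); t=wp(i,[[475,-105,8],[595,-105,8],[595,-362,8],[475,-362,8]]).astype(int); x0,y0=t.min(0);x1,y1=t.max(0)
g=im[y0:y1,x0:x1].max(2); print(t.tolist(),"dark px",(g<50).sum(),"of",g.size, "median",np.median(g))
```

```text
[[330, 232], [331, 185], [431, 188], [432, 235]] dark px 0 of 5100 median 116.0
```

>>> move_arm([
  [[0.3, 2.3, 0], [0, 0, 8.56], 0.4],
  [[0.3, 2.3, 0], [0, 0, 8.56], 0.4],
  [[0.3, 2.3, 0], [0, 0, 8.56], 0.4],
  [[0.3, 2.3, 0], [0, 0, 8.56], 0.4],
  [[0.3, 2.3, 0], [0, 0, 8.56], 0.4],
  [[0.3, 2.3, 0], [0, 0, 8.56], 0.4],
  [[0.3, 2.3, 0], [0, 0, 8.56], 0.4],
  [[0.3, 2.3, 0], [0, 0, 8.56], 0.4],
  [[0.2, 2.3, 0], [0, 0, 8.56], 0.4],
  [[0.2, 2.4, 0], [0, 0, 8.56], 0.4],
])

```text
t: 36.35
eef_pos: [493.5, 242.2, 154.0]
tcp_rot: [-3.14, 0.001, 1.5]
ft_force: [0.4, 0.2, -0.6]
opening: 0.399
grip_force: 0.0
```

>>> move_arm([
  [[0, 0, 0], [0, 0, 0], 0.4],
  [[0, 0, 0], [0, 0, 0], 0.4],
  [[0, 0, 0], [0, 0, 0], 0.4],
])

```text
t: 36.65
eef_pos: [493.3, 240.6, 154.6]
tcp_rot: [-3.141, 0.001, 1.491]
ft_force: [-0.1, -0.5, -0.3]
opening: 0.399
grip_force: 0.0
```

Run:
```python
from h import *
s=state();print(s["eef_pos"],s["tcp_rot"])
i,im=snap("wrist"); m=darkred(im); p=wp(i,[[493.8,241.5,38]])[0];print("grip top expected",p)
for c in cv2.findContours(m,0,1)[0]:
    r=cv2.minAreaRect(c)
    if cv2.contourArea(c)>150 and abs(r[0][0]-p[0])<80 and abs(r[0][1]-p[1])<60: print(r,pw(i,r[0],38))
```

```text
[493.27916163 240.59262803 154.56111474] [-3.14074217e+00  5.50677261e-04  1.49124149e+00]
grip top expected [321.16490215 186.97404662]
```

The tray is empty (0 dark pixels). The lid hasn't moved since release, so I'll go down onto its grip at the same pose.

>>> move_arm([
  [[0.05, 0.1, -4.5], [0, 0, 0], 0.4],
  [[0, 0, -4.5], [0, 0, 0], 0.4],
  [[0, 0, -4], [0, 0, 0], 0.4],
  [[0, 0, -3], [0, 0, 0], 0.4],
  [[0, 0, -1.4], [0, 0, 0], 0.4],
  [[0, 0, 0], [0, 0, 0], 0.4],
  [[0, 0, 0], [0, 0, 0], 0.4],
  [[0, 0, 0], [0, 0, 0], 0.4],
])

```text
t: 37.5
eef_pos: [494.7, 242.4, -17.4]
tcp_rot: [3.139, -0.001, 1.493]
ft_force: [0.3, 0.2, 0.3]
opening: 0.399
grip_force: 0.0
```

>>> move_arm([
  [[0, 0, 0], [0, 0, 0], 0],
  [[0, 0, 0], [0, 0, 0], 0],
  [[0, 0, 0], [0, 0, 0], 0],
  [[0, 0, 0], [0, 0, 0], 0],
  [[0, 0, 0], [0, 0, 0], 0],
  [[0, 0, 0], [0, 0, 0], 0],
  [[0, 0, 0], [0, 0, 0], 0],
])

```text
t: 38.2
eef_pos: [493.9, 242.3, -18.7]
tcp_rot: [3.141, -0.0, 1.494]
ft_force: [-0.4, 0.1, 5.0]
opening: 0.1
grip_force: 30.0
```

>>> move_arm([
  [[0, 0, 2], [0, 0, 0], 0],
  [[0, 0, 4], [0, 0, 0], 0],
  [[0, 0, 4], [0, 0, 0], 0],
  [[0, 0, 4], [0, 0, 0], 0],
  [[0, 0, 2], [0, 0, 0], 0],
  [[-0.7, -4, 0], [0, 0, 1.5], 0],
  [[-0.7, -4, 0], [0, 0, 1.5], 0],
  [[0, -4, 0], [0, 0, 0], 0],
  [[0, -4, 0], [0, 0, 0], 0],
  [[0, -4, 0], [0, 0, 0], 0],
])

```text
t: 39.2
eef_pos: [479.3, 40.8, 140.8]
tcp_rot: [-3.141, 0.0, 1.546]
ft_force: [0.7, 0.2, -2.8]
opening: 0.104
grip_force: 30.0
```

>>> move_arm([
  [[0, -4, 0], [0, 0, 0], 0],
  [[0, -4, 0], [0, 0, 0], 0],
  [[0, -4, 0], [0, 0, 0], 0],
  [[0, -4, 0], [0, 0, 0], 0],
  [[0, -4, 0], [0, 0, 0], 0],
  [[0, -4, 0], [0, 0, 0], 0],
  [[0, -3.5, 0], [0, 0, 0], 0],
  [[0, 0, 0], [0, 0, 0], 0],
  [[0, 0, 0], [0, 0, 0], 0],
  [[0, 0, 0], [0, 0, 0], 0],
])

```text
t: 40.2
eef_pos: [479.6, -231.8, 140.8]
tcp_rot: [-3.141, -0.001, 1.546]
ft_force: [0.3, 0.2, -2.5]
opening: 0.102
grip_force: 30.0
```

Run:
```python
from h import *
s=state();e=s["eef_pos"];print(e,s["tcp_rot"],s["opening"],s["grip_force"],s["ft_force"],s["moment"])
# lid check in the wrist view: predicted vs seen corners (plate top at e.z+32.7)
i,im=snap("wrist"); y=s["tcp_rot"][2]-np.pi/2+.0055; R=np.array([[np.cos(y),-np.sin(y)],[np.sin(y),np.cos(y)]])
for q in ((-73,143),(73,143),(73,60)):
    P=np.r_[e[:2]+R@(np.array(q)+[55,-.8]),e[2]+32.7]; print("pred",wp(i,P).round(1))
m=cv2.inRange(cv2.cvtColor(im,cv2.COLOR_BGR2HSV),(8,60,90),(25,255,255)); m[225:]=0
for c in cv2.findContours(m,0,1)[0]:
    if cv2.contourArea(c)>2000: print("seen",cv2.approxPolyDP(c,4,True)[:,0].tolist())
```

```text
[ 479.57302067 -231.82653612  140.78267026] [-3.14082602e+00 -6.86119968e-04  1.54648368e+00] 0.10192400013267207 30.00178813934326 [ 0.27084966  0.19393996 -2.54327446] [-0.03364813  0.16296571  0.04774574]
pred [[280.  -41.3]]
pred [[589.8 -43.2]]
pred [[558.9 136.2]]
seen [[285, 0], [290, 224], [311, 224], [315, 202], [330, 204], [332, 224], [545, 224], [585, 0]]
```

The lid's edges match the prediction within about 2 px, so it's aligned. Lowering.

>>> move_arm([
  [[0.03, -0.08, -4], [0, 0, 0], 0],
  [[0, 0, -4], [0, 0, 0], 0],
  [[0, 0, -3], [0, 0, 0], 0],
  [[0, 0, -0.7], [0, 0, 0], 0],
  [[0, 0, 0], [0, 0, 0], 0],
  [[0, 0, 0], [0, 0, 0], 0],
])

```text
t: 40.85
eef_pos: [481.0, -233.6, 25.4]
tcp_rot: [3.14, 0.001, 1.547]
ft_force: [0.5, 0.3, -1.9]
opening: 0.103
grip_force: 30.0
```

>>> move_arm([
  [[0, 0, -0.3], [0, 0, 0], 0],
  [[0, 0, -0.3], [0, 0, 0], 0],
  [[0, 0, 0], [0, 0, 0], 0],
])

```text
t: 41.15
eef_pos: [480.2, -233.6, 18.4]
tcp_rot: [3.141, 0.0, 1.546]
ft_force: [0.3, 0.9, -2.8]
opening: 0.108
grip_force: 30.0
```

>>> move_arm([
  [[0, 0, -0.3], [0, 0, 0], 0],
  [[0, 0, -0.1], [0, 0, 0], 0],
  [[0, 0, 0], [0, 0, 0], 0],
])

```text
t: 41.45
eef_pos: [480.1, -233.5, 13.9]
tcp_rot: [-3.141, -0.0, 1.546]
ft_force: [-0.2, -0.6, -1.3]
opening: 0.102
grip_force: 30.0
```

>>> move_arm([
  [[0, 0.05, -0.1], [0, 0, 0], 0],
  [[0, 0, 0], [0, 0, 0], 0],
  [[0, 0, 0], [0, 0, 0], 0],
])

```text
t: 41.75
eef_pos: [480.3, -233.2, 13.3]
tcp_rot: [3.141, 0.0, 1.546]
ft_force: [-0.2, -1.0, 1.4]
opening: 0.101
grip_force: 30.0
```

>>> move_arm([
  [[0, 0, 0], [0, 0, 0], 0.2],
  [[0, 0, 0], [0, 0, 0], 0.4],
  [[0, 0, 0], [0, 0, 0], 0.4],
  [[0, 0, 0], [0, 0, 0], 0.4],
  [[0, 0, 0], [0, 0, 0], 0.4],
  [[0, 0, 0], [0, 0, 0], 0.4],
  [[0, 0, 3], [0, 0, 0], 0.4],
  [[0, 0, 5], [0, 0, 0], 0.4],
  [[0, 0, 5], [0, 0, 0], 0.4],
])

```text
t: 42.65
eef_pos: [479.7, -232.7, 144.3]
tcp_rot: [-3.14, -0.001, 1.546]
ft_force: [0.5, 0.0, -0.7]
opening: 0.4
grip_force: 0.0
```

>>> move_arm([
  [[0, 4, 3], [0, 0, 0], 0.4],
  [[0, 4, 0], [0, 0, 0], 0.4],
  [[0, 4, 0], [0, 0, 0], 0.4],
  [[0, 4, 0], [0, 0, 0], 0.4],
  [[0, 4, 0], [0, 0, 0], 0.4],
  [[0, 4, 0], [0, 0, 0], 0.4],
  [[0, 4, 0], [0, 0, 0], 0.4],
  [[0, 4, 0], [0, 0, 0], 0.4],
  [[0, 4, 0], [0, 0, 0], 0.4],
  [[0, 0, 0], [0, 0, 0], 0.4],
])

```text
t: 43.65
eef_pos: [479.8, 130.4, 173.1]
tcp_rot: [3.141, -0.001, 1.55]
ft_force: [-0.8, -0.7, -0.8]
opening: 0.396
grip_force: 0.0
```

Run:
```python
from h import *
from scipy.ndimage import uniform_filter
s=state();print(s["eef_pos"],s["t"])
a=cv2.imread("pics/top0.png"); i,b=snap("top"); b0=b
def rect(im):
    m=cv2.inRange(cv2.cvtColor(im,cv2.COLOR_BGR2HSV),(8,70,90),(25,255,255)); m[:,:300]=0
    c=max(cv2.findContours(m,0,1)[0],key=cv2.contourArea); return cv2.minAreaRect(c)
print("top before/after",rect(a),rect(b))
d=cv2.absdiff(a,b)[150:260,310:520].max(2); print("top lid/shoehorn diff px>40:",(d>40).sum())
a=cv2.imread("pics/side0.png"); _,b=snap("side")
d=cv2.absdiff(a,b).max(2); r=d[200:300,280:410]; print("side diff >25 around tray",(r>25).sum(), np.argwhere(r>25)[:6].tolist())
for n,(x,y) in dict(jar=(305,110),cover=(212,127),key=(366,128),horn=(494,205)).items():
    print(n,(cv2.absdiff(cv2.imread("pics/top0.png"),b0)[y-20:y+20,x-20:x+20]>40).sum())
w=camera_info("wrist"); im=read_camera("wrist"); cv2.imwrite("pics/end.png",im)
```

```text
[479.77082159 130.43041081 173.12146241] 43.65
top before/after ((383.7010498046875, 209.17501831054688), (118.39725494384766, 59.73982620239258), 2.38594388961792) ((384.09796142578125, 208.84535217285156), (118.51399230957031, 59.8018913269043), 2.602562189102173)
top lid/shoehorn diff px>40: 7
side diff >25 around tray 2 [[0, 0], [0, 1]]
jar 0
cover 0
key 0
horn 0
```

Run:
```python
from h import *
p=cv2.imread("pics/p4.png")[:,500:]; b=read_camera("side"); q=cv2.resize(b[165:220,260:293],(300,500))
d=cv2.absdiff(p,q).max(2); print(p.shape,(d>40).mean(), (d[250:]>40).mean())
d=(d>40).mean(); 
if d<.03: env.job_done(); print("handed in")
```

```text
(500, 300, 3) 0.15094666666666667 0.0
```

The lower half, with the fobs and foot, is unchanged. The upper difference is where the lid used to lie on the mat, which is expected. Handing in.

```bash
python3 -c "
from cell import *
print(env.job_done())"
```

```text
the job is handed in; nothing more can be done
None
```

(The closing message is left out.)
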